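# Clear the sealing key and open the recipe notebook to 110 degrees

## Robot

A 7-joint arm with a two-finger parallel gripper is mounted at the origin on the work surface. World frame = base frame: x ahead of the robot, y to its left, z up, the work surface at z = 0. Lengths are in m, angles in rad, forces in N, time in s.
With the tool pointing down it reaches from about 0.35 to 0.9 m from the base axis. Payload 8.1 kg.
Tool frame: the origin (TCP) lies at the centre of the arm's flange, where the gripper is bolted on; the fingertips stand 178 mm ahead of it and the grasp point (between the pads) lies 159 mm ahead of it; z points along the fingers, y is the line along which they close (so a half turn about z gives the same grasp; the last joint's range is limited). The gripper opens to 92 mm and grips with 3 to 60 N. Pads are 19 mm wide; open, the fingers measure 130 mm over their backs; the gripper's body (75 mm by 190 mm) begins 47 mm behind the grasp point.
Start: joints at [-1.439, 0.434, 0.025, 1.573, -0.012, 1.134, -0.075], TCP at [0.145, 0.608, 0.405] pointing down, gripper open.
Joint ranges: [-2.62, 2.62], [-0.44, 2.09], [-1.27, 1.32], [0.08, 2.57], [-1.32, 4.46], [0.12, 2], [-2.74, 2.74]. Speed limits (rad/s): [2.22, 2.22, 3.01, 3.01, 3.14, 3.14, 3.14].

## Interface

Orientations are given as a rotation vector (axis times angle).
In Python, from cell import arm gives the robot as it stands. The module is installed in compiled form; this text tells all that it offers.
- The arm moves only by the shell command python3 -m inch 'ROWS' [FORCE]. ROWS is text: rows parted by semicolons, each of 5 numbers parted by spaces: the shift along the tool's x, y, z in m, then the turn about the tool's z in rad, then the finger opening in m, from 0 to 0.0918. In form: x y z roll fingers; .... A call has 1 to 5 rows; each row is the pose to reach, as a shift and turn from the pose commanded when the call began, along the tool's axes at that moment; what a row does not reach only later rows make up. A row lasts 1/10 s, in which the tool goes at most 50 mm and 8.59 degrees, less where a joint would pass 70% of its speed; a pose out of reach is approached as far as the arm can. A call with a gripper value outside its range is refused whole. The fingers move at their own pace and stop on an object; FORCE is the grip in N (left out, the last holds). Time passes only in rows, so rows that repeat a pose let the fingers close. It gives the time, the measured TCP pose, the force, the opening and the grip force at its end, in the units of the state.
- arm.observe(): the state, without advancing time (a new reading comes with each control period).
- arm.get_image(name): name is "side" or "top"; returns the picture (420x560x3 uint8, red, green, blue); there is no depth.
- arm.get_calibration(name): a dict with "intrinsics" (3x3 intrinsics, pixels), "pose" (4x4, takes a point from camera to world coordinates). Camera axes: x right, y up, looking along -z (the intrinsics and any distortion apply to the point x, -y, -z); pixel columns grow to the right and rows downward; lengths in m; the calibration is good to about 2 mm. A picture is of the moment at which its call begins. get_calibration takes no time and is no camera call.
- arm.sign_off(): hands the job in; it is judged then, once.
Trained networks look in the newest picture that a camera, given by its name, has taken for a name from the list of things; names that differ only in an ending like _2 or _b are one class to them, and where a whole thing is asked for, a point or a joint stands for the part that bears it (a point fixed in the world has none). Each returns a list of dicts, best first, with "conf" (0 to 1); they miss things now and then, are a little off and sometimes report something else, mostly with a low value. They report only what shows in the picture. A call takes as long as a camera call. They do not tell look-alikes from the thing itself.
- arm.look_for(camera, query): "point" ([row, column] in pixels, amid what is visible of it).
- arm.silhouettes(camera, query): "region" (420x560 bool, what is visible of it) and "point" ([row, column] in pixels, amid what is visible of it).
- arm.place_of(camera, query): "point" ([row, column] in pixels: a listed point, or the origin of a listed thing).
The state is a dict: "clock": time; "joints": joint angles; "dq": joint speeds; "joint_efforts": joint torques, N m; "position": TCP position; "ee_rot": TCP orientation; "force": force on the tool from outside, world axes, zero at the start; "ft_torque": the same for the moment, N m; "width": opening from 0.0 (shut) to 1.0 (fully open); "gripper_force": force on a finger pad.
Only numpy, scipy, OpenCV 4.12 (cv2) and the standard library are available. Lean on these libraries where they do the work, as an engineer would, in place of code of your own. Each camera call takes 0.05 s, during which the arm holds its last target. There are 200 camera calls.

## Task

The red notebook computer on the bread board lies shut with the lid-sealing key standing on it. Put the key down upright in the enamel tray without dropping it, then open the notebook's stiff, springy lid so that, once you have let go, the screen stays at 110 degrees to the keyboard, give or take 4. Keep the notebook in its place, do not force the lid, and leave the jars, crock, white lids and spoon rest where they are.

Things in the scene. Friction and masses are not known exactly. Their poses are not given: they have to be found in the camera images.
- notebook: Lower half of a 10-inch notebook computer, 1.3 kg, loose on the bread board: grey, keys on top, 176 mm deep (own x), 260 mm wide (own y), 19 mm high with its rubber feet. Origin: centre of its underside. Own x points from the front edge (x = -90 mm) to the hinge edge; the front edge faces the robot's right (-y), up to about 30 degrees off.
- board: Fixed wooden bread board under the notebook, 200 mm (own x) by 300 mm (own y), 22 mm high. Origin: centre of its underside. The notebook's front edge overhangs the board's front edge by 20 to 30 mm, over the bare worktop.
- scoop (a point): Thumb scoop: middle of the notebook's front edge, at x = -90, y = 0, z = 19 mm in the notebook's frame. Here the base is cut back 18 mm over 90 mm of width, through its full height, so the shut lid's edge overhangs free air down to the worktop and fingertips fit under it.
- hinge_mid (a point): Middle of the hinge line (x = 82, y = 0, z = 20 mm in the notebook's frame), which runs along the notebook's y. Stiff hinge: about 0.5 N m of friction, some 4 to 6 N at the lid's front edge; stops at 135 degrees, stays where left. But the lid bends open under a push and springs back 5 to 8 degrees towards shut when let go.
- lid_lip (a point): On the lid: middle of its front lower edge, 172 mm from the hinge line, over the scoop; turns with the lid. Lid: dark red, 172 x 260 x 8 mm, screen on its underside. Shut, its axes are the notebook's; it opens about the notebook's +y, so the angle of its own z axis from vertical is the opening (0 shut; 110 degrees wanted).
- key: Lid-sealing key, loose, 0.3 to 0.6 kg: steel cap 92 mm wide and 16 mm high, spindle, dark wooden knob 31 mm wide from 46 to 82 mm up. Origin: centre of the underside, z up. A crank arm 26 to 36 mm up, pointing any way, turns on the spindle; it reaches 105 mm from the axis and carries an upright grip 20 mm wide, its top 64 mm up.
- key_knob (a point): On the key's axis at the height to grip its knob, 64 mm above the key's underside.
- tray: Loose white enamel tray with a blue rim, 180 mm (own x) by 200 mm (own y), walls 4 mm thick and 21 mm high, floor 4 mm thick. Origin: centre of its underside. It stands to the left or to the right of the notebook.
- spoon_rest: Bystander: light wooden spoon rest, a disc 96 mm in diameter with a handle reaching 155 mm towards own -x, 12 mm high. Origin: centre of the disc's underside.
- crock: Bystander: blue ceramic crock with two wooden utensils in it, 116 mm in diameter, 230 mm high with them. Origin: centre of its underside.
- jar0: Bystander: glass jar with a screw lid, 66 mm in diameter, 100 mm high. Origin: centre of its underside.
- jar1: Bystander: as jar0.
- jar2: Bystander: as jar0.
- lid_stack: Bystander: stack of white plastic lids, 84 mm in diameter, 54 mm high. Origin: centre of its underside.
Mind the look-alikes: they are no part of the job. Leave any orange or turquoise look-alike of the key alone.

How it is judged:
On the way:
1. the key stands in the tray, let go, and the lid is still shut (x of key in the frame of tray between -0.045 and 0.045 m and y of key in the frame of tray between -0.055 and 0.055 m and z of key in the frame of tray between 0 and 0.01 m and angle between each of key, lid_lip's own z axis and vertical below 0.1 rad and contact force between the fingers and key below 0.1 N and linear speed of key below 0.02 m/s), for 0.2 s.
At the end, for the whole second after the job is handed in: Let go and at rest: the lid stands at 110 degrees (give or take 4) to the keyboard, the key stands upright on the tray's floor, the notebook is within 30 mm of where it was, and so is every bystander (spoon rest, crock, three jars, lid stack) (angle between lid_lip's own z axis and vertical between 1.85 and 1.99 rad and angular speed of lid below 0.05 rad/s and x of key in the frame of tray between -0.045 and 0.045 m and y of key in the frame of tray between -0.055 and 0.055 m and z of key in the frame of tray between 0 and 0.01 m and angle between key's own z axis and vertical below 0.1 rad and linear speed of key below 0.02 m/s and distance of each of notebook, jar0, jar1, jar2, crock, lid_stack, spoon_rest from where it was at the start of the episode below 0.03 m); the robot touches nothing.
It fails at once if a bystander is pushed more than 40 mm or tipped (distance of any of jar0, jar1, jar2, crock, lid_stack, spoon_rest from where it was at the start of the episode above 0.04 m or angle between any of jar0, jar1, jar2, crock, lid_stack, spoon_rest's own z axis and vertical above 0.35 rad).
It fails at once if the key is dropped (falls free faster than 0.5 m/s) or tips over ((contact force between the fingers and key below 0.1 N and linear speed of key above 0.5 m/s) or angle between key's own z axis and vertical above 0.6 rad).
It fails at once if the lid is forced with more than 30 N (contact force between any of the fingers, the arm and lid above 30 N).
It fails at once if the notebook is shoved more than 40 mm (distance of notebook from where it was at the start of the episode above 0.04 m).
It also fails if it takes over 67 s, if anything falls off the work surface, if the arm or the gripper's body presses on something with over 40 N, if the wrist force passes 120 N, or if a joint passes its speed limit or range.

## Working session

There is one attempt and no reset: what is moved stays moved. The work goes in short steps, Python scripts to look and compute and a shell command to move; the robot and the scene stay as the last step left them, time stands still between calls to the robot, and variables do not carry over. Pictures are saved under pics/ and viewed, at most 10 in all, crops included, and the job is handed in when it is done.

```bash
mkdir -p pics; cat > h.py <<'E'
import numpy as np, cv2
from cell import arm
from scipy.spatial.transform import Rotation as R
def ray(cam,p):
    c=arm.get_calibration(cam);K=np.array(c["intrinsics"]);T=np.array(c["pose"])
    d=np.linalg.inv(K)@[p[1],p[0],1]; d=T[:3,:3]@[d[0],-d[1],-d[2]]
    return T[:3,3],d/np.linalg.norm(d)
def onz(cam,p,z):
    o,d=ray(cam,p); return o+d*(z-o[2])/d[2]
def proj(cam,P):
    c=arm.get_calibration(cam);K=np.array(c["intrinsics"]);T=np.array(c["pose"])
    q=T[:3,:3].T@(np.array(P)-T[:3,3]); u=K@[q[0],-q[1],-q[2]]; return np.array([u[1],u[0]])/u[2]
def tri(p1,p2,c1="top",c2="side"):
    o1,d1=ray(c1,p1);o2,d2=ray(c2,p2)
    A=np.c_[d1,-d2];s=np.linalg.lstsq(A,o2-o1,rcond=None)[0]
    a,b=o1+s[0]*d1,o2+s[1]*d2; return (a+b)/2,np.linalg.norm(a-b)
def snap(cam,name):
    im=arm.get_image(cam); cv2.imwrite(f"pics/{name}.png",im[:,:,::-1]); return im
E
python3 - <<'E'
from h import *
np.set_printoptions(precision=3,suppress=True)
a=snap("top","t0");b=snap("side","s0")
cv2.imwrite("pics/both.png",cv2.resize(np.hstack([a,b])[:,:,::-1],None,fx=.714,fy=.714))
for c in("top","side"):
    print(c,np.array(arm.get_calibration(c)["pose"]))
    for q in("key","key_knob","notebook","scoop","hinge_mid","lid_lip","tray","board","spoon_rest","crock","jar0","lid_stack"):
        print(c,q,[(np.round(d["point"]).tolist(),round(d["conf"],2)) for d in arm.place_of(c,q)][:5])
print(arm.observe())
E
```

```text
top [[ 0.011  0.992 -0.127  0.359]
 [-1.     0.013  0.017  0.045]
 [ 0.018  0.127  0.992  1.303]
 [ 0.     0.     0.     1.   ]]
top key [([208.0, 271.0], 0.97), ([161.0, 152.0], 0.89), ([303.0, 172.0], 0.64)]
top key_knob [([157.0, 146.0], 0.96), ([205.0, 271.0], 0.78), ([301.0, 169.0], 0.71)]
top notebook [([206.0, 281.0], 0.59)]
top scoop [([209.0, 304.0], 0.66)]
top hinge_mid []
top lid_lip [([210.0, 306.0], 0.87)]
top tray [([220.0, 396.0], 0.91)]
top board [([201.0, 268.0], 0.72)]
top spoon_rest [([223.0, 172.0], 0.76), ([220.0, 399.0], 0.33)]
top crock [([142.0, 357.0], 0.79)]
top jar0 [([132.0, 318.0], 0.77), ([141.0, 209.0], 0.57), ([130.0, 249.0], 0.57)]
top lid_stack [([128.0, 277.0], 0.8)]
side [[ 0.73   0.489 -0.478 -0.095]
 [-0.684  0.511 -0.521 -0.618]
 [-0.011  0.707  0.707  1.003]
 [ 0.     0.     0.     1.   ]]
side key [([154.0, 240.0], 0.96), ([225.0, 286.0], 0.95), ([232.0, 150.0], 0.85)]
side key_knob [([216.0, 142.0], 0.94), ([212.0, 287.0], 0.91), ([187.0, 324.0], 0.58)]
side notebook [([234.0, 295.0], 0.56)]
side scoop [([251.0, 308.0], 0.75), ([224.0, 290.0]
[... 175 characters left out ...]
0, 347.0], 0.37)]
side board []
side spoon_rest []
side crock [([249.0, 412.0], 0.72)]
side jar0 [([171.0, 294.0], 0.9), ([185.0, 322.0], 0.78), ([248.0, 410.0], 0.72), ([219.0, 383.0], 0.58)]
side lid_stack [([199.0, 346.0], 0.56)]
{'clock': 1.3, 'joints': array([-1.439,  0.434,  0.025,  1.573, -0.012,  1.134, -0.075]), 'dq': array([ 0.001,  0.001,  0.   ,  0.001,  0.   , -0.001, -0.001]), 'joint_efforts': array([ -0.   , -66.767,   0.984, -31.479,  -0.061,   0.033,   0.   ]), 'position': array([0.145, 0.608, 0.405]), 'ee_rot': array([0.368, 3.12 , 0.   ]), 'force': array([-0.16 ,  0.298, -0.332]), 'ft_torque': array([0.004, 0.04 , 0.007]), 'gripper_force': 0.0, 'width': 1.0027132320082623}
```

View pics/t0.png

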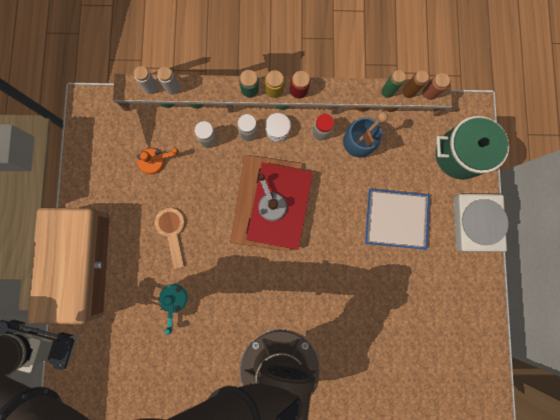

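View pics/s0.png

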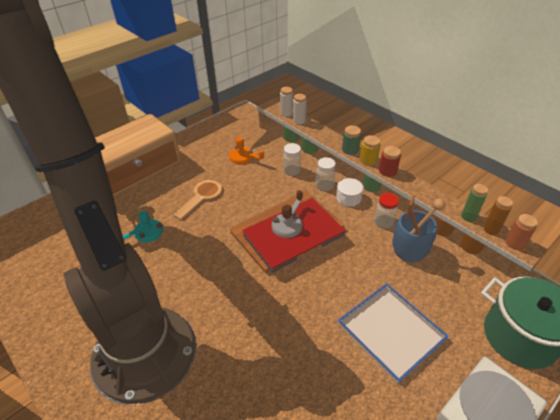

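The top view shows three keys: the steel/dark-knob one at about (205,271) on the red notebook, an orange one at (157,150) and a turquoise one at (301,172). The steel one is the target. The tray is at (220,398), to the notebook's right. I'll measure next and check the choice in a close crop.

```bash
python3 - <<'E'
from h import *
np.set_printoptions(precision=4,suppress=True)
im={c:snap(c,c+"1") for c in("top","side")}
def box(pts): 
    (c,(w,h),a)=cv2.minAreaRect(pts.astype(np.float32)); return c
def best(c,q,p):
    return min(arm.place_of(c,q),key=lambda d:np.hypot(*(np.array(d["point"])-p)))["point"]
kt,ks=best("top","key_knob",(205,271)),best("side","key_knob",(212,287))
print("knob tri",tri(kt,ks),onz("top",kt,.114),onz("side",ks,.114))
kt,ks=best("top","key",(208,271)),best("side","key",(225,286))
print("key tri",tri(kt,ks),onz("top",kt,.050),onz("side",ks,.050))
# red lid
for c,win in(("top",(150,270,230,330)),("side",(180,280,220,360))):
    h=cv2.cvtColor(im[c],cv2.COLOR_RGB2HSV).astype(int); m=((h[...,0]<6)|(h[...,0]>172))&(h[...,1]>170)&(h[...,2]>60)
    w=np.zeros_like(m);w[win[0]:win[1],win[2]:win[3]]=1;m&=w
    m=cv2.morphologyEx(m.astype(np.uint8),cv2.MORPH_OPEN,np.ones((3,3)))
    n,l,s,_=cv2.connectedComponentsWithStats(m);i=1+s[1:,4].argmax()
    r,cc=np.where(l==i)
    P=np.array([onz(c,(a,b),.05) for a,b in zip(r,cc)])
    (cen,wh,ang)=cv2.minAreaRect((P[:,:2]*1000).astype(np.float32)); print(c,"lid rect",cen,wh,ang,cv2.boxPoints((cen,wh,ang)).tolist())
for c in("top","side"):
    d=arm.silhouettes(c,"tray")[0]; r,cc=np.where(d["region"])
    P=np.array([onz(c,(a,b),.021) for a,b in zip(r,cc)])
    rr=cv2.minAreaRect((P[:,:2]*1000).astype(np.float32)); print(c,"tray",d["conf"],rr)
    print(onz(c,best(c,"tray",d["point"]),0))
    print("lip",onz(c,best(c,"lid_lip",(210,306) if c=="top" else (246,310)),.042))
for q,z in(("crock",.0),("lid_stack",0),("spoon_rest",0)):
    for d in arm.place_of("top",q)[:1]: print(q,onz("top",d["point"],z))
for d in arm.place_of("top","jar0")[:3]: print("jar",onz("top",d["point"],0))
o=arm.observe();print(R.from_rotvec(o["ee_rot"]).as_matrix())
cv2.imwrite("pics/crop.png",cv2.resize(np.hstack([im["top"][150:260,225:335],im["side"][175:285,230:340]])[:,:,::-1],None,fx=3.5,fy=3.5,interpolation=cv2.INTER_CUBIC))
E
```

```text
knob tri (array([0.5204, 0.0286, 0.1159]), np.float64(0.008566972005718291)) [0.5172 0.0312 0.114 ] [0.5255 0.0277 0.114 ]
key tri (array([0.5143, 0.0266, 0.0405]), np.float64(0.017924301781211602)) [0.506  0.0322 0.05  ] [0.5158 0.0154 0.05  ]Traceback (most recent call last):
  File "<stdin>", line 19, in <module>
  File "h.py", line 9, in onz
    o,d=ray(cam,p); return o+d*(z-o[2])/d[2]
        ~~~^^^^^^^
  File "h.py", line 5, in ray
    c=arm.get_calibration(cam);K=np.array(c["intrinsics"]);T=np.array(c["pose"])
ValueError: time passes only in moves, steps and waits
```

```bash
sed -i 's/arm.get_calibration(cam)/cal(cam)/; s/^def ray/from functools import lru_cache\ncal=lru_cache(arm.get_calibration)\ndef ray/' h.py; python3 - <<'E'
from h import *
np.set_printoptions(precision=4,suppress=True)
im={c:snap(c,c+"1") for c in("top","side")}
def best(c,q,p):
    return min(arm.place_of(c,q),key=lambda d:np.hypot(*(np.array(d["point"])-p)))["point"]
for c,win in(("top",(150,270,230,330)),("side",(180,280,220,360))):
    h=cv2.cvtColor(im[c],cv2.COLOR_RGB2HSV).astype(int); m=((h[...,0]<6)|(h[...,0]>172))&(h[...,1]>170)&(h[...,2]>60)
    w=np.zeros_like(m);w[win[0]:win[1],win[2]:win[3]]=1;m&=w
    m=cv2.morphologyEx(m.astype(np.uint8),cv2.MORPH_OPEN,np.ones((3,3)))
    n,l,s,_=cv2.connectedComponentsWithStats(m);i=1+s[1:,4].argmax()
    r,cc=np.where(l==i)
    P=np.array([onz(c,(a,b),.05) for a,b in zip(r,cc)])
    rr=cv2.minAreaRect((P[:,:2]*1000).astype(np.float32)); print(c,"lid rect",rr,np.round(cv2.boxPoints(rr)).tolist())
for c in("top","side"):
    d=arm.silhouettes(c,"tray")[0]; r,cc=np.where(d["region"])
    P=np.array([onz(c,(a,b),.021) for a,b in zip(r,cc)])
    rr=cv2.minAreaRect((P[:,:2]*1000).astype(np.float32)); print(c,"tray",d["conf"],rr)
    print(onz(c,best(c,"tray",d["point"]),0))
    print("lip",onz(c,best(c,"lid_lip",(210,306) if c=="top" else (246,310)),.042))
for q,z in(("crock",.0),("lid_stack",0),("spoon_rest",0)):
    for d in arm.place_of("top",q)[:1]: print(q,onz("top",d["point"],z))
for d in arm.place_of("top","jar0")[:3]: print("jar",onz("top",d["point"],0))
o=arm.observe();print(R.from_rotvec(o["ee_rot"]).as_matrix())
cv2.imwrite("pics/crop.png",cv2.resize(np.hstack([im["top"][150:260,225:335],im["side"][175:285,230:340]])[:,:,::-1],None,fx=3.5,fy=3.5,interpolation=cv2.INTER_CUBIC))
E
```

```text
top lid rect ((526.2343139648438, 5.910774230957031), (170.77630615234375, 258.5598449707031), 79.80162048339844) [[384.0, -55.0], [638.0, -101.0], [669.0, 67.0], [414.0, 113.0]]
side lid rect ((525.4100952148438, 4.044097900390625), (171.76242065429688, 258.723388671875), 79.57508850097656) [[383.0, -57.0], [637.0, -104.0], [668.0, 65.0], [414.0, 112.0]]
top tray 0.62 ((490.42144775390625, -388.7528076171875), (208.16241455078125, 186.8509979248047), 85.07919311523438)
[ 0.4948 -0.3878  0.    ]
lip [ 0.5186 -0.0734  0.042 ]
side tray 0.89 ((487.07275390625, -387.42669677734375), (208.0204620361328, 192.49847412109375), 85.09786987304688)
[ 0.4836 -0.3934  0.    ]
lip [ 0.5217 -0.0743  0.042 ]
lid_stack [0.8083 0.0143 0.    ]
spoon_rest [0.4758 0.3723 0.    ]
jar [0.7867 0.1198 0.    ]
jar [ 0.7907 -0.1355  0.    ]
jar [0.7486 0.2465 0.    ]
[[-0.9725  0.2328  0.    ]
 [ 0.2328  0.9725  0.0001]
 [-0.      0.0001 -1.    ]]
```

View pics/crop.png

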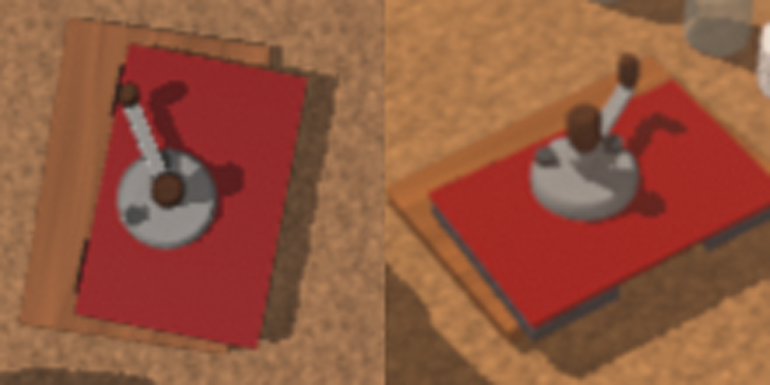

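The crop confirms the choice: a steel cap centred near top-pixel (206,273), its dark knob at about (204,273), and the crank pointing up-left to (176,262). I'll compute the grasp from these.

```bash
python3 - <<'E'
from h import *
np.set_printoptions(precision=4,suppress=True)
print("knobtop",tri((203.7,272.7),(206.0,286.6)),onz("top",(203.7,272.7),.132),onz("side",(206,286.6),.132))
print("cap",onz("top",(206.3,272.7),.066),onz("side",(175+180/3.5,230+200/3.5),.064))
print("grip",onz("top",(176.3,261.6),.114))
print("crock",[onz("top",d["point"],0) for d in arm.place_of("top","crock")])
E
```

```text
knobtop (array([0.5191, 0.0286, 0.1373]), np.float64(0.002368840402501869)) [0.5189 0.0293 0.132 ] [0.5239 0.032  0.132 ]
cap [0.5194 0.0283 0.066 ] [0.5131 0.0184 0.064 ]
grip [0.6071 0.0646 0.114 ]
crock []
```

```bash
python3 -m inch '-.036 -.034 0 0 .0918; -.072 -.068 0 0 .0918; -.108 -.102 0 0 .0918; -.144 -.136 0 0 .0918; -.18 -.17 0 0 .0918' 
python3 -m inch '-.036 -.034 0 0 .0918; -.072 -.068 0 0 .0918; -.108 -.102 0 0 .0918; -.144 -.136 0 0 .0918; -.18 -.17 0 0 .0918' 
python3 -m inch '-.036 -.034 0 -.15 .0918; -.072 -.068 0 -.3 .0918; -.108 -.102 0 -.45 .0918; -.139 -.136 0 -.6 .0918; -.139 -.136 0 -.6 .0918'
```

```text
clock: 2.75
position: [0.2817, 0.3988, 0.4049]
ee_rot: [0.368, 3.12, 0.001]
force: [1.6, 0.4, 0.1]
width: 0.998
gripper_force: 0.0
clock: 3.25
position: [0.4171, 0.1915, 0.4052]
ee_rot: [0.368, 3.119, 0.001]
force: [1.3, 0.9, 0.5]
width: 0.998
gripper_force: 0.0
clock: 3.75
position: [0.5211, 0.0258, 0.405]
ee_rot: [-0.574, 3.088, -0.001]
force: [0.0, -0.1, -0.3]
width: 1.003
gripper_force: 0.0
```

```bash
python3 -m inch '0 0 .04 0 .0918; 0 0 .07 0 .0918; 0 0 .09 0 .0918; 0 0 .09 0 .0918' 
python3 - <<'E'
from h import *
a=snap("top","t2");b=snap("side","s2")
cv2.imwrite("pics/crop2.png",cv2.resize(np.hstack([a[140:270,215:345],b[120:250,210:340]])[:,:,::-1],None,fx=3,fy=3,interpolation=cv2.INTER_CUBIC))
o=arm.observe();print(o["position"],proj("top",o["position"]-[0,0,.178]),proj("side",o["position"]-[0,0,.178]))
E
```

```text
clock: 4.15
position: [0.5189, 0.0287, 0.3124]
ee_rot: [0.569, -3.085, -0.0]
force: [0.9, 0.1, -0.2]
width: 0.999
gripper_force: 0.0
[0.52015778 0.02880646 0.31515848] [203.05166896 272.88827323] [205.89879291 286.4201748 ]
```

View pics/crop2.png

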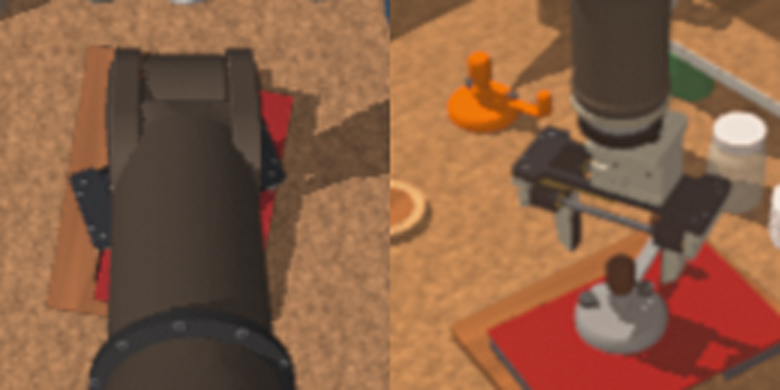

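The side view shows the open fingers straddling the dark knob at crop (620,270). I'll descend and grip.

```bash
python3 -m inch '0 0 .02 0 .0918; 0 0 .04 0 .0918; 0 0 .04 0 .0918' 
python3 -m inch '0 0 0 0 .025; 0 0 0 0 .025; 0 0 0 0 .025; 0 0 0 0 .025; 0 0 0 0 .025' 35
python3 -m inch '0 0 0 0 .02; 0 0 -.004 0 .02; 0 0 -.012 0 .02; 0 0 -.03 0 .02; 0 0 -.06 0 .02' 35
```

```text
clock: 4.55
position: [0.5197, 0.029, 0.2744]
ee_rot: [0.571, -3.088, -0.0]
force: [-1.2, 0.4, 0.8]
width: 1.001
gripper_force: 0.0
clock: 5.05
position: [0.5201, 0.0288, 0.2751]
ee_rot: [-0.57, 3.089, 0.0]
force: [-0.1, -0.5, -0.3]
width: 0.62
gripper_force: 0.0
clock: 5.55
position: [0.519, 0.0288, 0.3342]
ee_rot: [0.57, -3.085, 0.0]
force: [-0.3, 0.4, -2.4]
width: 0.323
gripper_force: 35.0
```

```bash
python3 - <<'E'
from h import *
b=snap("side","s3");o=arm.observe();print(o["position"],o["force"],o["width"],o["gripper_force"])
cv2.imwrite("pics/crop3.png",cv2.resize(b[120:270,210:360][:,:,::-1],None,fx=3.5,fy=3.5,interpolation=cv2.INTER_CUBIC))
E
```

```text
[0.5207383  0.02850228 0.33961487] [ 2.51100974 -0.24761598  0.13102488] 0.32559028141480056 34.99557965202257
```

View pics/crop3.png

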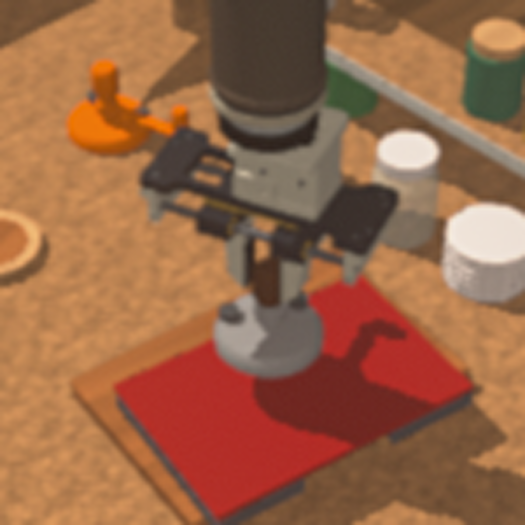

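The side crop shows the key in the fingers. The cap is at crop (268,335), and its shadow is offset. I'll compute how high it was lifted and where to place it.

```bash
python3 - <<'E'
from h import *
for dz in(0,.02,.03,.04,.05,.06,.065):print(dz,proj("side",[.52,.029,.058+dz]))
for z in (0,.02,.04,.06): print(z,proj("side",[.5265-.15*0,.005,z]))
# cap ellipse in s2,s3: grey pixels
for n in("s0","s2","s3"):
    a=cv2.imread(f"pics/{n}.png");h=cv2.cvtColor(a,cv2.COLOR_BGR2HSV).astype(int)
    w=np.zeros(a.shape[:2],bool);w[205:240,262:312]=1
    m=w&(h[...,1]<60)&(h[...,2]>80); r,c=np.where(m);print(n,r.max(),np.bincount(r)[200:],c.min(),c.max())
E
```

```text
0 [224.78569118 286.3762066 ]
0.02 [220.1673264  286.36591458]
0.03 [217.8198064  286.36068314]
0.04 [215.44615907 286.35539347]
0.05 [213.0459458  286.35004459]
0.06 [210.61871807 286.34463552]
0.065 [209.39483086 286.34190809]
0 [240.75194187 293.3081175 ]
0.02 [236.41600466 293.37254163]
0.04 [231.98589447 293.43836499]
0.06 [227.45850957 293.50563367]
s0 236 [ 0  0  0  0  0  5  4  5  4  4  3  2  2  1  0  5  8  9 18 26 26 24 29 29
 30 30 30 29 28 28 28 26 24 22 20 16 11] 272 301
s2 236 [ 0  0  0  0  0 13 11 11 11  9  8  6  5  1  2  5  9 10 19 26 27 24 28 29
 30 30 30 29 28 28 28 26 24 22 19 16 11] 272 309
s3 226 [ 0  0  0  0  0  8 10 14 26 27 26 27 29 29 30 30 30 29 29 28 28 26 24 22
 20 16 11] 272 301
```

```bash
python3 -m inch '.005 -.010 0 0 .02; .015 -.032 0 0 .02; .03 -.064 0 0 .02; .046 -.098 0 0 .02; .062 -.132 0 0 .02' 50
python3 -m inch '.016 -.034 0 0 .02; .032 -.068 0 0 .02; .048 -.102 0 0 .02; .064 -.136 0 0 .02; .08 -.17 0 0 .02' 50
python3 -m inch '.014 -.03 0 0 .02; .026 -.055 0 0 .02; .033 -.07 0 0 .02; .036 -.077 0 0 .02; .036 -.077 0 0 .02' 50
python3 -m inch '0 0 .02 0 .02; 0 0 .035 0 .02; 0 0 .05 0 .02; 0 0 .06 0 .02; 0 0 .06 0 .02' 50
python3 - <<'E'
from h import *
b=snap("side","s4");a=snap("top","t4");o=arm.observe();print(o["position"],o["force"],o["width"],o["gripper_force"],o["joints"])
cv2.imwrite("pics/crop4.png",cv2.resize(np.hstack([b[240:390,320:470],a[150:300,320:470]])[:,:,::-1],None,fx=2.6,fy=2.6,interpolation=cv2.INTER_CUBIC))
E
```

```text
clock: 6.1
position: [0.508, -0.1186, 0.3336]
ee_rot: [0.57, -3.087, -0.0]
force: [1.0, -0.5, -3.4]
width: 0.319
gripper_force: 50.0
clock: 6.6
position: [0.4937, -0.306, 0.3334]
ee_rot: [0.569, -3.088, -0.002]
force: [0.5, -0.4, -3.1]
width: 0.319
gripper_force: 50.0
clock: 7.1
position: [0.4879, -0.3899, 0.3337]
ee_rot: [0.567, -3.088, -0.001]
force: [-0.2, 0.8, -2.8]
width: 0.322
gripper_force: 50.0
clock: 7.6
position: [0.4888, -0.3874, 0.2731]
ee_rot: [0.572, -3.087, -0.004]
force: [0.1, 0.0, -2.4]
width: 0.32
gripper_force: 50.0
[ 0.4892551  -0.38832721  0.27493171] [-0.24483376  0.22654956 -3.67516654] 0.320161247494714 49.99501357320696 [ 0.39040818  0.57058159  0.2891059   1.73285094 -0.20359825  0.86771924
  2.70497546]
```

View pics/crop4.png

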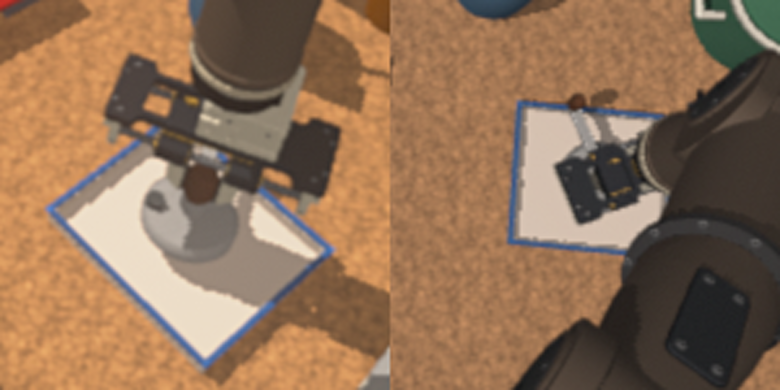

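Held upright over the tray floor. I'll lower it gently until it touches.

```bash
python3 -m inch '0 0 .005 0 .02; 0 0 .010 0 .02; 0 0 .015 0 .02; 0 0 .018 0 .02; 0 0 .018 0 .02' 50
python3 -m inch '0 0 .002 0 .02; 0 0 .002 0 .02'
python3 -m inch '0 0 .002 0 .02; 0 0 .002 0 .02'
python3 -m inch '0 0 .002 0 .02; 0 0 .002 0 .02'
```

```text
clock: 8.2
position: [0.4888, -0.3887, 0.2561]
ee_rot: [0.57, -3.089, -0.001]
force: [-0.0, -0.1, -4.3]
width: 0.321
gripper_force: 50.0
clock: 8.4
position: [0.489, -0.3888, 0.2546]
ee_rot: [0.57, -3.089, -0.0]
force: [0.0, 0.1, -3.8]
width: 0.32
gripper_force: 50.0
clock: 8.6
position: [0.489, -0.3887, 0.2525]
ee_rot: [0.57, -3.089, -0.0]
force: [0.3, 0.1, -3.6]
width: 0.32
gripper_force: 50.0
clock: 8.8
position: [0.489, -0.3887, 0.2505]
ee_rot: [0.57, -3.089, -0.0]
force: [0.3, -1.2, -3.6]
width: 0.321
gripper_force: 50.0
```

```bash
python3 -m inch '0 0 .001 0 .02; 0 0 .001 0 .02'
python3 -m inch '0 0 .001 0 .02; 0 0 .001 0 .02'
python3 -m inch '0 0 .001 0 .02; 0 0 .001 0 .02'
python3 -m inch '0 0 .001 0 .02; 0 0 .001 0 .02'
```

```text
clock: 9.0
position: [0.489, -0.3888, 0.2496]
ee_rot: [0.57, -3.089, -0.0]
force: [-0.2, 0.1, -3.3]
width: 0.317
gripper_force: 50.0
clock: 9.2
position: [0.489, -0.3888, 0.2486]
ee_rot: [0.57, -3.089, -0.0]
force: [-0.3, 0.6, -4.1]
width: 0.317
gripper_force: 50.0
clock: 9.4
position: [0.489, -0.3888, 0.2476]
ee_rot: [0.57, -3.089, -0.0]
force: [-0.2, -0.5, -3.2]
width: 0.324
gripper_force: 50.0
clock: 9.6
position: [0.489, -0.3887, 0.2466]
ee_rot: [0.57, -3.089, -0.0]
force: [0.8, 1.4, -3.4]
width: 0.323
gripper_force: 50.0
```

```bash
python3 -m inch '0 0 .001 0 .02; 0 0 .0015 0 .02'
python3 -m inch '0 0 .001 0 .02; 0 0 .0015 0 .02'
python3 -m inch '0 0 .001 0 .02; 0 0 .0015 0 .02'
python3 - <<'E'
from h import *
b=snap("side","s5");arm.get_image("top")
h=cv2.cvtColor(b,cv2.COLOR_RGB2HSV)
print([(c,[(np.round(d["point"],1).tolist(),round(d["conf"],2)) for d in arm.place_of(c,"key")]) for c in("side","top")])
for z in(.004,.008,.012,.02): print(z,proj("side",[.489,-.3887,z]),proj("top",[.489,-.3887,z]))
E
```

```text
clock: 9.8
position: [0.489, -0.3887, 0.2451]
ee_rot: [0.57, -3.089, -0.0]
force: [1.1, 0.0, -3.6]
width: 0.325
gripper_force: 50.0
clock: 10.0
position: [0.489, -0.3888, 0.2436]
ee_rot: [0.57, -3.089, -0.0]
force: [0.1, -0.5, -3.8]
width: 0.319
gripper_force: 50.0
clock: 10.2
position: [0.4887, -0.3888, 0.2429]
ee_rot: [0.57, -3.089, -0.001]
force: [-4.7, 3.4, 11.4]
width: 0.321
gripper_force: 50.0
[('side', [([334.5, 389.9], 0.8), ([153.3, 240.1], 0.55)]), ('top', [([162.3, 150.6], 0.76), ([218.8, 395.2], 0.69), ([304.7, 172.7], 0.66)])]
0.004 [331.18678002 390.35832545] [219.18214533 395.70465771]
0.008 [330.38284854 390.62285206] [219.06915186 396.09504403]
0.012 [329.57477898 390.88874027] [218.95547083 396.48780586]
0.02 [327.94609716 391.42464375] [218.72602081 397.28054329]
```

Touched down (force step of 15 N at TCP 0.243). Release and rise.

```bash
python3 -m inch '0 0 0 0 .035; 0 0 0 0 .045; 0 0 0 0 .06; 0 0 0 0 .08; 0 0 0 0 .08' 
python3 -m inch '0 0 0 0 .08; 0 0 -.03 0 .08; 0 0 -.07 0 .08; 0 0 -.11 0 .08; 0 0 -.15 0 .08' 
python3 - <<'E'
from h import *
b=snap("side","s6");arm.get_image("top")
cv2.imwrite("pics/crop6.png",cv2.resize(b[240:390,310:460][:,:,::-1],None,fx=3,fy=3,interpolation=cv2.INTER_CUBIC))
E
```

```text
clock: 10.9
position: [0.4891, -0.3888, 0.2422]
ee_rot: [-0.57, 3.089, -0.0]
force: [-0.7, 0.1, -0.5]
width: 0.68
gripper_force: 0.0
clock: 11.4
position: [0.4888, -0.3887, 0.3937]
ee_rot: [0.57, -3.089, -0.0]
force: [-0.1, 0.3, -0.1]
width: 0.871
gripper_force: 0.0
```

View pics/crop6.png

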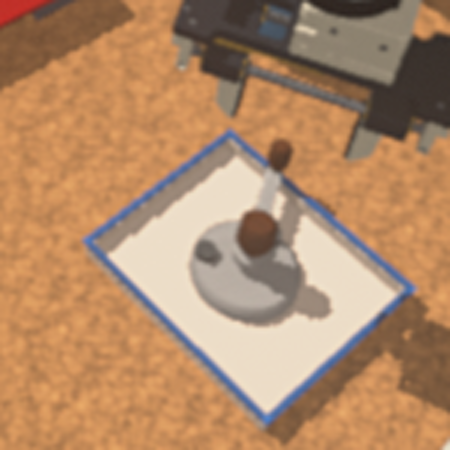

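The side view shows the key standing free and upright in the tray. I'll turn the fingers so that tool x points along the notebook's +x (u) and swing up over to the left. There I'll see what the arm does with the tool's tilt at its reach limit.

```bash
python3 -m inch '-.01 .047 -.02 .15 .04; -.02 .095 -.04 .3 .04; -.03 .142 -.06 .45 .04; -.04 .19 -.08 .6 .04; -.049 .238 -.1 .75 .04' 
python3 -m inch '.03 .037 0 .15 .02; .06 .074 0 .3 .02; .09 .111 0 .45 .02; .12 .148 0 .6 .02; .151 .187 0 .75 .02' 
python3 -m inch '.046 .004 0 .13 .02; .092 .008 0 .26 .02; .138 .012 0 .39 .02; .184 .016 0 .51 .02; .233 .021 0 .62 .02'
python3 - <<'E'
from h import *
o=arm.observe();print(o["position"],o["joints"],R.from_rotvec(o["ee_rot"]).as_matrix().round(3))
E
```

```text
clock: 12.0
position: [0.4546, -0.1746, 0.481]
ee_rot: [-0.525, -3.097, -0.001]
force: [1.6, 0.2, -0.3]
width: 0.482
gripper_force: 0.0
clock: 12.5
position: [0.3876, 0.0109, 0.4806]
ee_rot: [-1.412, -2.806, -0.001]
force: [0.7, -0.3, -0.7]
width: 0.218
gripper_force: 0.0
clock: 13.0
position: [0.2842, 0.179, 0.4808]
ee_rot: [-2.156, -2.284, -0.001]
force: [1.2, 0.6, -0.6]
width: 0.221
gripper_force: 0.0
[0.28418268 0.17903492 0.48083992] [-0.55288706 -0.11149425 -0.14822838  2.04762339 -0.01846757  1.20368596
 -0.63588163] [[-0.058  0.998 -0.   ]
 [ 0.998  0.058  0.001]
 [ 0.001  0.    -1.   ]]
```

```bash
python3 -m inch '.048 0 0 .12 .02; .096 0 0 .24 .02; .144 0 0 .24 .02; .19 0 0 .24 .02; .236 0 0 .24 .02' 
python3 -m inch '.046 .01 0 0 .02; .092 .02 0 0 .02; .138 .03 0 0 .02; .184 .04 0 0 .02; .23 .05 0 0 .02' 
python3 -m inch '.046 -.02 0 0 .02; .092 -.04 0 0 .02; .138 -.06 0 0 .02; .184 -.08 0 0 .02; .23 -.1 0 0 .02' 
python3 -m inch '.046 -.02 0 0 .02; .092 -.04 0 0 .02; .138 -.06 0 0 .02; .184 -.08 0 0 .02; .23 -.1 0 0 .02'
python3 - <<'E'
from h import *
o=arm.observe();print(o["position"],o["joints"],R.from_rotvec(o["ee_rot"]).as_matrix().round(3))
E
```

```text
clock: 13.5
position: [0.2703, 0.4154, 0.4808]
ee_rot: [-2.409, -2.015, -0.0]
force: [0.3, -0.3, 0.2]
width: 0.214
gripper_force: 0.0
clock: 14.0
position: [0.3613, 0.6327, 0.4805]
ee_rot: [-2.41, -2.015, 0.0]
force: [0.6, 0.5, 0.1]
width: 0.218
gripper_force: 0.0
clock: 14.5
position: [0.3004, 0.8304, 0.4817]
ee_rot: [2.342, 2.059, 0.034]
force: [-1.4, 0.4, -1.8]
width: 0.214
gripper_force: 0.0
clock: 15.0
position: [0.2454, 0.8656, 0.481]
ee_rot: [2.329, 2.071, 0.036]
force: [0.3, 0.0, 1.0]
width: 0.217
gripper_force: 0.0
[0.24541119 0.86560287 0.4809916 ] [-1.31091417  1.11795562 -1.11549062  0.09301207  1.11383899  1.97802449
 -1.50465169] [[ 0.117  0.993  0.033]
 [ 0.993 -0.117 -0.003]
 [ 0.001  0.034 -0.999]]
```

```bash
python3 -m inch '.05 0 -.05 0 .02; .1 0 -.1 0 .02; .15 0 -.15 0 .02; .2 0 -.2 0 .02; .25 0 -.25 0 .02' 
python3 -m inch '0 0 0 .15 .02; 0 0 0 .3 .02; 0 0 0 .45 .02; 0 0 0 .6 .02; 0 0 0 .6 .02'
python3 - <<'E'
from h import *
o=arm.observe();print(o["position"],o["joints"],R.from_rotvec(o["ee_rot"]).as_matrix().round(3))
E
```

```text
clock: 15.5
position: [0.2172, 0.8474, 0.5476]
ee_rot: [-2.341, -2.092, -0.079]
force: [0.6, 0.7, -1.2]
width: 0.221
gripper_force: 0.0
clock: 16.0
position: [0.218, 0.8475, 0.547]
ee_rot: [-2.845, -1.296, -0.077]
force: [0.4, -0.3, 1.0]
width: 0.215
gripper_force: 0.0
[0.21797504 0.84749927 0.5470108 ] [-1.35322097  1.03823574 -0.75700603  0.08460849  0.7623057   2.00140054
 -2.11842741] [[ 0.655  0.754  0.039]
 [ 0.754 -0.657  0.034]
 [ 0.051  0.007 -0.999]]
```

```bash
for i in 1 2 3; do python3 -m inch '0 0 -.05 0 .02; 0 0 -.1 0 .02; 0 0 -.15 0 .02; 0 0 -.2 0 .02; 0 0 -.25 0 .02' | grep -E "clock|pos|rot"; done
python3 - <<'E'
from h import *
o=arm.observe();print(o["position"],o["joints"],R.from_rotvec(o["ee_rot"]).as_matrix().round(3))
E
```

```text
clock: 16.5
position: [0.2134, 0.8268, 0.5965]
ee_rot: [-2.819, -1.297, -0.105]
clock: 17.0
position: [0.2026, 0.7905, 0.6832]
ee_rot: [-2.741, -1.258, -0.198]
clock: 17.5
position: [0.191, 0.7464, 0.7635]
ee_rot: [-2.661, -1.222, -0.285]
[0.19104852 0.74639786 0.76351171] [-1.42028502  0.78714203  0.44182098  0.08419718 -0.36751152  2.00193722
 -2.06010072] [[ 0.64   0.763  0.091]
 [ 0.725 -0.639  0.259]
 [ 0.256 -0.1   -0.962]]
```

The tilt accumulates: the tool now leans 16 degrees, with its tips pointing +y, the way needed to reach under the lid's lip. Continue.

```bash
for i in 1 2 3 4; do python3 -m inch '0 0 -.05 0 .02; 0 0 -.1 0 .02; 0 0 -.15 0 .02; 0 0 -.2 0 .02; 0 0 -.25 0 .02' | grep -E "clock|pos|rot"; done
python3 - <<'E'
from h import *
o=arm.observe();print(o["position"],o["joints"],R.from_rotvec(o["ee_rot"]).as_matrix().round(3))
E
```

```text
clock: 18.0
position: [0.1785, 0.6947, 0.8384]
ee_rot: [-2.579, -1.186, -0.365]
clock: 18.5
position: [0.1655, 0.6358, 0.9075]
ee_rot: [-2.494, -1.15, -0.44]
clock: 19.0
position: [0.1523, 0.5702, 0.9701]
ee_rot: [-2.408, -1.113, -0.511]
clock: 19.5
position: [0.1397, 0.4986, 1.0255]
ee_rot: [-2.321, -1.076, -0.578]
[0.13968935 0.49855198 1.02550069] [-1.46225763  0.38256301  0.42709293  0.08412878 -0.3057111   2.0019681
 -2.04988083] [[ 0.595  0.787  0.161]
 [ 0.569 -0.554  0.608]
 [ 0.568 -0.27  -0.778]]
```

```bash
python3 -m inch '0 0 -.05 0 .02; 0 0 -.1 0 .02; 0 0 -.15 0 .02; 0 0 -.2 0 .02; 0 0 -.25 0 .02' | grep -E "clock|pos|rot"
cat >> h.py <<'E'
u=np.array([.18,.984,0]);u/=np.linalg.norm(u);v=np.array([-u[1],u[0],0])
def M(): 
    o=arm.observe();return o["position"],R.from_rotvec(o["ee_rot"]).as_matrix(),o
def rows(d,step=.045): # world displacement -> tool axes
    p,m,_=M();t=m.T@np.array(d);print("tool shift",t.round(4),"rows",np.linalg.norm(t)/step)
E
python3 - <<'E'
from h import *
p,m,o=M();print(p,o["joints"],m.round(3))
a=np.arccos(-m[2,2]);print("tilt",np.degrees(a))
# roll so that tool y is horizontal: y.z=0
for r in np.roots([1,0])if 0 else [np.arctan2(-m[2,1],-m[2,0]),np.arctan2(m[2,1],m[2,0])]:
    pass
for r in np.arange(-3.1,3.1,.01):
    mm=m@R.from_rotvec([0,0,r]).as_matrix()
    if abs(mm[2,1])<.006: print("roll",r,mm.round(3).tolist())
rows(np.array([.3,.2,.55])-p)
E
```

```text
clock: 20.0
position: [0.1288, 0.4215, 1.0731]
ee_rot: [-2.232, -1.038, -0.64]
[0.12879691 0.42147686 1.07312039] [-1.47295894  0.28152919  0.41916531  0.08411317 -0.28448143  2.00194455
 -2.04270753] [[ 0.58   0.796  0.174]
 [ 0.512 -0.523  0.682]
 [ 0.633 -0.306 -0.711]]
tilt 44.6968521971922
roll -0.4500000000000566 [[0.176, 0.969, 0.174], [0.689, -0.248, 0.682], [0.703, -0.001, -0.711]]
roll 2.6899999999998765 [[-0.175, -0.969, 0.174], [-0.689, 0.247, 0.682], [-0.703, -0.001, -0.711]]
tool shift [-0.3453  0.4122  0.2507] rows 13.184679568384276
```

```bash
python3 -m inch '0 0 0 -.15 .02; 0 0 0 -.3 .02; 0 0 0 -.45 .02'| grep -E "clock|pos|rot"
for i in 1 2 3; do python3 -m inch '-.043 .0242 .0035 0 .02; -.086 .0484 .007 0 .02; -.129 .0726 .0105 0 .02; -.172 .0968 .014 0 .02; -.215 .121 .0175 0 .02'| grep -E "clock|pos|rot"; done
python3 - <<'E'
from h import *
np.set_printoptions(precision=4,suppress=True)
p,m,o=M();print(p,o["joints"],m.round(3).tolist())
rows(np.array([.467,-.2575,.35])-p)
E
```

```text
clock: 20.3
position: [0.1292, 0.4231, 1.0721]
ee_rot: [-2.005, -1.566, -0.825]
clock: 20.8
position: [0.1862, 0.3022, 0.9561]
ee_rot: [-2.005, -1.563, -0.824]
clock: 21.3
position: [0.2443, 0.1866, 0.8419]
ee_rot: [-2.009, -1.572, -0.814]
clock: 21.8
position: [0.3204, 0.0322, 0.6938]
ee_rot: [-2.012, -1.569, -0.815]
[0.3204 0.0322 0.6938] [-0.8221 -0.4176  0.5739  1.7972 -0.4527  1.3238 -0.4629] [[0.175, 0.97, 0.171], [0.697, -0.245, 0.674], [0.695, 0.002, -0.719]]
tool shift [-0.4154  0.2124  0.0771] rows 10.508127958382532
```

```bash

for i in 1 2; do python3 -m inch '-.0415 .0212 .0077 0 .02; -.083 .0425 .0154 0 .02; -.1246 .0637 .0231 0 .02; -.166 .085 .0308 0 .02; -.2077 .1062 .0386 0 .02'| grep -E "clock|pos|rot"; done
python3 - <<'E'
from h import *
np.set_printoptions(precision=4,suppress=True)
p,m,o=M();print(p,o["joints"],m.round(3).tolist())
rows(np.array([.467,-.2575,.15])-p)
E
```

```text
clock: 22.3
position: [0.392, -0.1087, 0.5251]
ee_rot: [-2.015, -1.571, -0.812]
clock: 22.8
position: [0.3534, -0.1347, 0.4771]
ee_rot: [-2.053, -1.579, -0.825]
[ 0.3534 -0.1347  0.4771] [-1.0716 -0.437   1.3166  2.0868 -0.3535  1.14    0.1161] [[0.179, 0.963, 0.2], [0.714, -0.267, 0.647], [0.677, 0.027, -0.736]]
tool shift [-0.2887  0.1335  0.1839] rows 8.164163869334343
```

The arm is against its j2/j3 limits in this elbow branch. I'll fit a kinematic model from the logged poses so I can plan a reachable branch and tilt.

```bash
cat > fk.py <<'E'
import numpy as np, itertools
from scipy.spatial.transform import Rotation as R
from scipy.optimize import least_squares
D=[([-1.439,.434,.025,1.573,-.012,1.134,-.075],[.145,.608,.405],[.368,3.12,0]),
([.39040818,.57058159,.2891059,1.73285094,-.20359825,.86771924,2.70497546],[.48925,-.3883,.27493],[.572,-3.087,-.004]),
([-.55288706,-.11149425,-.14822838,2.04762339,-.01846757,1.20368596,-.63588163],[.28418,.17903,.48084],[-2.156,-2.284,-.001]),
([-1.31091417,1.11795562,-1.11549062,.09301207,1.11383899,1.97802449,-1.50465169],[.24541,.8656,.48099],[2.329,2.071,.036]),
([-1.35322097,1.03823574,-.75700603,.08460849,.7623057,2.00140054,-2.11842741],[.21798,.8475,.54701],[-2.845,-1.296,-.077]),
([-1.42028502,.78714203,.44182098,.08419718,-.36751152,2.00193722,-2.06010072],[.19105,.7464,.76351],[-2.661,-1.222,-.285]),
([-1.46225763,.38256301,.42709293,.08412878,-.3057111,2.0019681,-2.04988083],[.13969,.49855,1.0255],[-2.321,-1.076,-.578]),
([-1.47295894,.28152919,.41916531,.08411317,-.28448143,2.00194455,-2.04270753],[.1288,.42148,1.07312],[-2.232,-1.038,-.64]),
([-.8221,-.4176,.5739,1.7972,-.4527,1.3238,-.4629],[.3204,.0322,.6938],[-2.012,-1.569,-.815]),
([-1.0716,-.437,1.3166,2.0868,-.3535,1.14,.1161],[.3534,-.1347,.4771],[-2.053,-1.579,-.825])]
AX=[2,1,2,1,2,1,2]
def fk(q,s,t,full=False):
    # t: 7 link xyz offsets before... (22 params): x,z offsets per segment + base yaw, tool yaw
    m=R.from_euler('z',t[-2]);p=np.zeros(3);pts=[]
    off=np.reshape(t[:24],(8,3))
    for i in range(7):
        p=p+m.apply(off[i]);pts.append(p)
        r=np.zeros(3);r[AX[i]]=s[i]*q[i];m=m*R.from_rotvec(r)
    p=p+m.apply(off[7]);m=m*R.from_euler('z',t[-1])
    return (p,m,pts) if full else (p,m)
def res(t,s):
    o=[]
    for q,p,r in D:
        a,m=fk(q,s,t);o+=list(a-p)+list(.3*(m.inv()*R.from_rotvec(r)).as_rotvec())
    return np.array(o+list(1e-3*np.array(t[:24])))
if __name__=="__main__":
    best=None
    for s in itertools.product([1,-1],repeat=6):
        s=(-1,1)+s[1:] if 0 else (-1,)+s
        # rotation only score
        for y0 in (0,np.pi):
          f=lambda y:np.concatenate([.3*(fk(q,s,[0]*24+list(y))[1].inv()*R.from_rotvec(r)).as_rotvec() for q,p,r in D])
          for t0 in(0,2,4):
            z=least_squares(f,[y0,t0]);
            if best is None or z.cost<best[0]-1e-9: best=(z.cost,s,z.x)
    print(best)
    t0=[0]*24+list(best[2])
    z=least_squares(res,t0,args=(best[1],));print(z.cost,np.round(z.x[:24].reshape(8,3),3),z.x[-2:],np.abs(res(z.x,best[1])[:-24]).max())
    np.savez("fk.npz",s=best[1],t=z.x)
E
time python3 fk.py
```

```text
(np.float64(5.194009686130975e-07), (-1, 1, -1, 1, -1, 1, -1), array([2.41368881e-05, 1.57066204e+00]))
6.802745021703864e-07 [[-0.    -0.     0.136]
 [ 0.    -0.018  0.136]
 [-0.    -0.018  0.279]
 [ 0.    -0.008  0.279]
 [-0.    -0.008  0.214]
 [ 0.    -0.     0.214]
 [ 0.    -0.     0.096]
 [-0.     0.     0.096]] [-1.52293484e-05  1.57062699e+00] 0.0007822556603835103
real	5m20.152s
user	5m20.210s
sys	0m0.222s
```

```bash
cat > ik.py <<'E'
import numpy as np
from scipy.optimize import least_squares
d=np.load("fk.npz");S=d["s"];T=d["t"];OFF=T[:24].reshape(8,3)
LO=np.array([-2.62,-.44,-1.27,.08,-1.32,.12,-2.74]);HI=np.array([2.62,2.09,1.32,2.57,4.46,2,2.74])
def rz(a):c,s=np.cos(a),np.sin(a);return np.array([[c,-s,0],[s,c,0],[0,0,1.]])
def ry(a):c,s=np.cos(a),np.sin(a);return np.array([[c,0,s],[0,1.,0],[-s,0,c]])
def fk(q):
    m=np.eye(3);p=np.zeros(3)
    for i in range(7):
        p=p+m@OFF[i]; m=m@(rz if i%2==0 else ry)(S[i]*q[i])
    return p+m@OFF[7], m@rz(T[-1])
def ik(p,m,q0):
    def f(q):
        a,b=fk(q); return np.r_[a-p,.5*(b-m).ravel(),1e-4*(q-q0)]
    q0=np.clip(q0,LO+1e-3,HI-1e-3);z=least_squares(f,q0,bounds=(LO,HI),max_nfev=60)
    a,b=fk(z.x);return z.x,np.linalg.norm(a-p),np.linalg.norm(b-m)/1.41
def tool(al,az): # tip dir tilted al from down toward azimuth az, y horizontal to the right
    h=np.array([np.cos(az),np.sin(az),0]);z=np.sin(al)*h-[0,0,np.cos(al)];y=np.array([h[1],-h[0],0]);return np.c_[np.cross(y,z),y,z]
E
cat > plan.py <<'E'
from ik import *
np.set_printoptions(precision=2,suppress=True)
rng=np.random.default_rng(0)
u=np.array([.18,.984,0]);lip=np.array([.513,-.078,.042]);H=lip+.172*u
pts={"pre":(lip-.06*u)*[1,1,0]+[0,0,.025]}
for th in(0,30,60,90,117):
    t=np.radians(th);pts[th]=H-.172*np.cos(t)*u+[0,0,.172*np.sin(t)]
for al in(44,30,15):
    m=tool(np.radians(al),np.radians(75.5))
    for k,P in pts.items():
        sols=[]
        for _ in range(14):
            q,a,b=ik(P-.178*m[:,2],m,rng.uniform(LO,HI))
            if a<1e-3 and b<5e-3: sols.append(q)
        print(al,k,len(sols)); 
        if sols and k in("pre",117): print(np.array(sols)[np.argsort([x[2] for x in sols])][::3])
E
time timeout 200 python3 plan.py
```

```text
44 pre 8
[[ 1.37  1.23 -1.27  1.84  0.48  0.89 -0.18]
 [ 1.3   1.08 -1.07  1.84  0.2   0.8   0.08]
 [ 0.7   0.77 -0.1   1.9  -0.8   0.97  1.  ]]
44 0 8
44 30 6
44 60 8
44 90 8
44 117 8
[[ 0.9   0.77 -1.27  1.96  0.05  0.55 -0.42]
 [ 0.89  0.76 -1.25  1.96  0.02  0.55 -0.39]
 [ 0.62  0.51 -0.75  1.98 -0.68  0.65  0.25]]
30 pre 10
[[ 1.28  1.09 -1.27  1.9   0.66  0.87 -0.44]
 [ 1.14  0.87 -0.94  1.91  0.23  0.71 -0.05]
 [ 0.89  0.72 -0.54  1.93 -0.27  0.69  0.41]
 [ 0.51  0.65 -0.01  1.96 -0.72  0.81  0.84]]
30 0 5
30 30 6
30 60 10
30 90 11
30 117 7
[[ 0.77  0.68 -1.27  1.88  0.33  0.72 -0.78]
 [ 0.32  0.4  -0.52  1.91 -0.44  0.72 -0.09]
 [-0.63  0.4   0.74  1.99 -0.98  1.    0.42]]
15 pre 8
[[ 1.1   0.9  -1.15  1.95  0.75  0.84 -0.64]
 [ 0.77  0.64 -0.59  1.97  0.14  0.62 -0.09]
 [ 0.53  0.58 -0.25  1.99 -0.22  0.61  0.25]]
15 0 8
15 30 4
15 60 6
15 90 10
15 117 8
[[ 0.55  0.61 -1.17  1.78  0.45  0.95 -0.98]
 [-0.01  0.36 -0.31  1.82 -0.16  0.85 -0.44]
 [-0.79  0.4   0.75  1.88 -0.64  0.97  0.03]]
real	0m20.093s
user	0m20.349s
sys	0m0.214s
```

```bash
cat > sim.py <<'E'
from ik import *
np.set_printoptions(precision=2,suppress=True)
def walk(q,wps,step=.03):
    p,m=fk(q)
    for w in wps:
        n=max(1,int(np.linalg.norm(w-p)/step));a0=p
        for i in range(1,n+1):
            q2,a,b=ik(a0+(np.array(w)-a0)*i/n,m,q); 
            if a>3e-3 or b>.02: print("  fail at",(a0+(np.array(w)-a0)*i/n).round(2),a,b,q2);return None
            q=q2
        p=np.array(w);print("  ",p,q)
    return q
if __name__=="__main__":
    q=np.array([-1.0716,-.437,1.3166,2.0868,-.3535,1.14,.1161])
    print(fk(q)[0])
    pre=[.467,-.2575,.15]
    for W in ([[.6,-.1,.45],[.62,-.28,.4],[.5,-.3,.3],pre],[[.6,.1,.4],[.6,-.1,.3],[.55,-.28,.25],pre],[[.5,.3,.5],[.65,.0,.4],[.6,-.28,.3],pre],[[.5,-.0,.3],[.5,-.2,.3],pre]):
        print(W);walk(q,W)
E
time timeout 250 python3 sim.py
```

```text
[ 0.35 -0.13  0.48]
[[0.6, -0.1, 0.45], [0.62, -0.28, 0.4], [0.5, -0.3, 0.3], [0.467, -0.2575, 0.15]]
  fail at [ 0.38 -0.13  0.47] 0.01801990504113729 0.006826336179397762 [-1.13 -0.44  1.32  2.07 -0.34  1.11  0.06]
[[0.6, 0.1, 0.4], [0.6, -0.1, 0.3], [0.55, -0.28, 0.25], [0.467, -0.2575, 0.15]]
  fail at [ 0.38 -0.11  0.47] 0.006445567233811455 0.0024296196217137166 [-1.15 -0.44  1.32  2.09 -0.35  1.08  0.06]
[[0.5, 0.3, 0.5], [0.65, 0.0, 0.4], [0.6, -0.28, 0.3], [0.467, -0.2575, 0.15]]
   [0.5 0.3 0.5] [-1.37  0.29  1.17  1.87 -1.12  1.01  0.04]
   [0.65 0.   0.4 ] [-0.53  0.68  1.06  1.7  -1.31  1.52  0.62]
   [ 0.6  -0.28  0.3 ] [-0.02  0.93  1.06  1.6  -1.29  1.77  1.04]
   [ 0.47 -0.26  0.15] [ 0.05  1.01  0.93  1.98 -1.3   1.57  1.47]
[[0.5, -0.0, 0.3], [0.5, -0.2, 0.3], [0.467, -0.2575, 0.15]]
  fail at [ 0.37 -0.12  0.45] 0.013549696879399659 0.005092023863944743 [-1.13 -0.44  1.32  2.12 -0.36  1.06  0.09]
real	0m2.499s
user	0m3.011s
sys	0m0.152s
```

```bash
cat > sim2.py <<'E'
from sim import *
q=np.array([-1.0716,-.437,1.3166,2.0868,-.3535,1.14,.1161]);m=fk(q)[1];off=-.178*m[:,2]
u=np.array([.18,.984,0]);lip=np.array([.513,-.078,.042]);H=lip+.172*u
pre=(lip-.06*u)*[1,1,0]+[0,0,.025]+off
arc=[H-.172*np.cos(t)*u+[0,0,.172*np.sin(t)]+off for t in np.radians([0,30,60,90,117])]
for W in ([[.5,.3,.5],[.55,0,.42],[.5,-.28,.38],pre],[[.5,.5,.6],[.6,.0,.42],[.5,-.28,.38],pre],[[.4,.5,.8],[.6,.0,.42],[.5,-.28,.38],pre]):
    print(W);walk(q,W+arc)
E
timeout 200 python3 sim2.py; python3 - <<'E'
from h import *
arm.get_image("side");print([(onz("side",x["point"],0),x["conf"]) for x in arm.place_of("side","crock")[:2]])
print(onz("top",(138,362),.1),onz("top",(150,345),0.05))
E
```

```text
[[0.5, 0.3, 0.5], [0.55, 0, 0.42], [0.5, -0.28, 0.38], array([ 0.47, -0.25,  0.16])]
   [0.5 0.3 0.5] [-1.37  0.29  1.17  1.87 -1.12  1.01  0.04]
   [0.55 0.   0.42] [-0.63  0.48  1.1   1.91 -1.18  1.43  0.66]
   [ 0.5  -0.28  0.38] [-0.04  0.72  1.11  1.75 -1.09  1.78  1.08]
   [ 0.47 -0.25  0.16] [ 0.04  0.99  0.93  1.99 -1.29  1.56  1.46]
   [ 0.48 -0.19  0.17] [-0.06  0.92  0.9   2.06 -1.32  1.49  1.4 ]
   [ 0.48 -0.17  0.26] [-0.19  0.79  1.04  2.05 -1.24  1.56  1.25]
   [ 0.49 -0.11  0.32] [-0.39  0.67  1.14  2.06 -1.22  1.55  1.08]
   [ 0.51 -0.02  0.34] [-0.59  0.59  1.15  2.08 -1.26  1.46  0.92]
   [0.52 0.05 0.33] [-0.63  0.52  0.94  2.1  -1.32  1.23  0.81]
[[0.5, 0.5, 0.6], [0.6, 0.0, 0.42], [0.5, -0.28, 0.38], array([ 0.47, -0.25,  0.16])]
   [0.5 0.5 0.6] [-1.28  0.35  0.74  1.45 -0.84  0.93 -0.56]
   [0.6  0.   0.42] [-0.42  0.46  0.79  1.79 -1.13  1.32  0.54]
   [ 0.5  -0.28  0.38] [ 0.09  0.6   0.84  1.74 -1.    1.62  0.98]
   [ 0.47 -0.25  0.16] [ 0.17  0.87  0.69  1.98 -1.2   1.36  1.38]
   [ 0.48 -0.19  0.17] [ 0.07  0.81  0.67  2.05 -1.24  1.31  1.32]
   [ 0.48 -0
[... 415 characters left out ...]
.42] [-0.27  0.41  0.55  1.78 -1.05  1.22  0.48]
   [ 0.5  -0.28  0.38] [ 0.21  0.54  0.64  1.73 -0.93  1.53  0.9 ]
   [ 0.47 -0.25  0.16] [ 0.28  0.81  0.51  1.97 -1.13  1.24  1.31]
   [ 0.48 -0.19  0.17] [ 0.19  0.75  0.49  2.04 -1.18  1.18  1.26]
   [ 0.48 -0.17  0.26] [ 0.05  0.61  0.62  2.03 -1.11  1.28  1.11]
   [ 0.49 -0.11  0.32] [-0.11  0.47  0.65  2.04 -1.09  1.25  0.92]
   [ 0.51 -0.02  0.34] [-0.26  0.39  0.6   2.06 -1.12  1.15  0.76]
   [0.52 0.05 0.33] [-0.36  0.41  0.53  2.08 -1.22  1.02  0.72]
[(array([ 0.74996136, -0.26749093,  0.        ]), 0.78), (array([0.54729099, 0.02857944, 0.        ]), 0.39)]
[ 0.73990284 -0.25547825  0.1       ] [ 0.71356713 -0.21037945  0.05      ]
```

```bash
python3 - <<'E'
from h import *
np.set_printoptions(precision=4,suppress=True)
p,m,o=M();print(o["clock"],p)
for w in([.5,.5,.6],[.6,0,.42],[.5,-.28,.38]):
    t=m.T@(np.array(w)-p);n=int(np.ceil(np.linalg.norm(t)/.049));print(t,n,t/n);p=np.array(w)
E
```

```text
22.9 [ 0.3532 -0.1347  0.4767]
[ 0.5629 -0.0249  0.3493] 14 [ 0.0402 -0.0018  0.025 ]
[-0.4608  0.2252 -0.1713] 12 [-0.0384  0.0188 -0.0143]
[-0.245  -0.0226 -0.1717] 7 [-0.035  -0.0032 -0.0245]
```

```bash
for i in 1 2 3; do python3 -m inch '.04 -.002 .025 0 .02; .08 -.004 .05 0 .02; .12 -.005 .075 0 .02; .16 -.007 .1 0 .02; .2 -.009 .125 0 .02' | grep -E "clock|pos|rot"; done
python3 - <<'E'
from h import *
np.set_printoptions(precision=4,suppress=True)
p,m,o=M();print(o["clock"],p,o["joints"],m[:,2])
for w in([.6,0,.42],[.5,-.28,.38]):
    t=m.T@(np.array(w)-p);n=int(np.ceil(np.linalg.norm(t)/.049));print(t,n,t/n);p=np.array(w)
E
```

```text
clock: 23.4
position: [0.4062, 0.0945, 0.521]
ee_rot: [-2.051, -1.58, -0.825]
clock: 23.9
position: [0.4576, 0.3212, 0.5639]
ee_rot: [-2.051, -1.581, -0.824]
clock: 24.4
position: [0.5089, 0.5477, 0.6063]
ee_rot: [-2.051, -1.582, -0.823]
24.4 [0.5089 0.5477 0.6063] [-1.2856  0.4283  0.7523  1.3367 -0.8625  0.9659 -0.6067] [ 0.1969  0.6476 -0.7361]
[-0.5014  0.2274 -0.1996] 12 [-0.0418  0.0189 -0.0166]
[-0.245  -0.0236 -0.1716] 7 [-0.035  -0.0034 -0.0245]
```

```bash
for i in 1 2; do python3 -m inch '-.0418 .019 -.0166 0 .02; -.0836 .038 -.0332 0 .02; -.1254 .057 -.0498 0 .02; -.1672 .076 -.0664 0 .02; -.209 .095 -.083 0 .02' | grep -E "clock|pos|rot"; done
python3 -m inch '-.0418 .019 -.0166 0 .02; -.0836 .038 -.0332 0 .02; -.1186 .035 -.0577 0 .02; -.1536 .032 -.0822 0 .02; -.1886 .029 -.1067 0 .02' | grep -E "clock|pos|rot"
python3 - <<'E'
from h import *
np.set_printoptions(precision=4,suppress=True)
p,m,o=M();print(o["clock"],p,o["joints"],m[:,2])
for w in([.5,-.28,.38],):
    t=m.T@(np.array(w)-p);n=int(np.ceil(np.linalg.norm(t)/.049));print(t,n,t/n);p=np.array(w)
E
```

```text
clock: 24.9
position: [0.5471, 0.3155, 0.5282]
ee_rot: [-2.051, -1.581, -0.824]
clock: 25.4
position: [0.5854, 0.0871, 0.4505]
ee_rot: [-2.05, -1.581, -0.825]
clock: 25.9
position: [0.5583, -0.1245, 0.402]
ee_rot: [-2.051, -1.581, -0.824]
25.9 [ 0.5583 -0.1245  0.402 ] [-0.1942  0.4919  0.7945  1.8058 -1.0646  1.4409  0.7368] [ 0.1977  0.6479 -0.7356]
[-0.1363 -0.0157 -0.0961] 4 [-0.0341 -0.0039 -0.024 ]
```

```bash
python3 -m inch '-.034 -.004 -.024 0 .02; -.068 -.008 -.048 0 .02; -.102 -.012 -.072 0 .02; -.136 -.016 -.096 0 .02; -.136 -.016 -.096 0 .02' | grep -E "clock|pos|rot"
python3 -m inch '-.027 -.0086 .032 0 .02; -.054 -.017 .064 0 .02; -.08 -.026 .096 0 .02; -.107 -.034 .129 0 .02; -.134 -.043 .161 0 .02'
python3 - <<'E'
from h import *
np.set_printoptions(precision=4,suppress=True)
b=snap("side","s7");a=snap("top","t7")
p,m,o=M();tip=p+.178*m[:,2];print(o["clock"],p,o["joints"],m.round(3).tolist(),tip,proj("side",tip),proj("top",tip))
for c in("side","top"):
    for q in("lid_lip","scoop"): print(c,q,[(onz(c,d["point"],.042),round(d["conf"],2)) for d in arm.place_of(c,q)[:2]])
cv2.imwrite("pics/crop7.png",cv2.resize(np.hstack([b[170:310,240:380],a[150:290,240:380]])[:,:,::-1],None,fx=2.8,fy=2.8,interpolation=cv2.INTER_CUBIC))
E
```

```text
clock: 26.4
position: [0.4975, -0.2837, 0.38]
ee_rot: [-2.061, -1.574, -0.822]
clock: 26.9
position: [0.4671, -0.2574, 0.1687]
ee_rot: [-2.05, -1.582, -0.825]
force: [-0.1, -0.2, 0.1]
width: 0.218
gripper_force: 0.0
27.0 [ 0.4655 -0.2562  0.1661] [ 0.184   0.8514  0.6771  1.9661 -1.1705  1.3632  1.347 ] [[0.182, 0.964, 0.192], [0.712, -0.264, 0.651], [0.679, 0.018, -0.734]] [ 0.4997 -0.1403  0.0354] [265.497 322.647] [214.1073 323.7204]
side lid_lip [(array([ 0.5137, -0.0812,  0.042 ]), 0.77)]
side scoop [(array([ 0.5046, -0.0845,  0.042 ]), 0.96)]
top lid_lip [(array([ 0.5147, -0.0783,  0.042 ]), 0.7), (array([ 0.5099, -0.0665,  0.042 ]), 0.67)]
top scoop [(array([ 0.5126, -0.0717,  0.042 ]), 0.89)]
```

View pics/crop7.png

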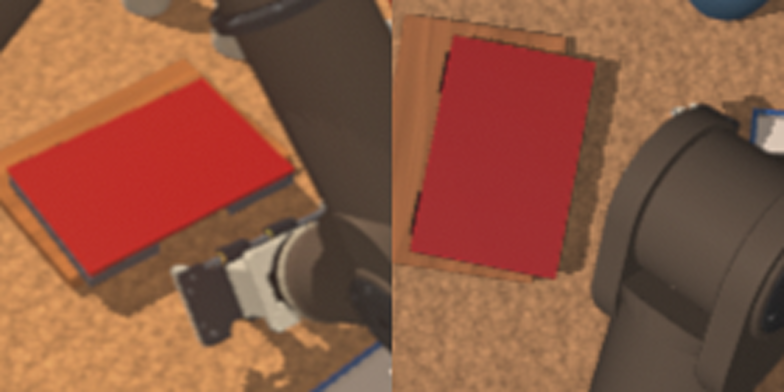

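The fingers are in front of the scoop at side-crop (200,250), and the lip estimates agree at (0.513,-0.079). I'll work out the insertion and the arc in tool axes.

```bash
cat > arc.py <<'E'
from h import *
np.set_printoptions(precision=4,suppress=True)
LIP=np.array([.513,-.079,.042]);H=LIP+.172*u;Z=np.array([0,0,1.])
def tipC(th,m,s=.0175):  # wanted tip centre for lid angle th (deg)
    t=np.radians(th);x,z=m[:,0],m[:,2]
    if th<47: C=H-.172*np.cos(t)*u+.172*np.sin(t)*Z+s*(.68*u-.734*Z)
    else: C=H+(.172-s)*(-np.cos(t)*u+np.sin(t)*Z)
    return C-.0095*x
def tab(ths):
    p,m,o=M();tip=p+.178*m[:,2];print("clock",o["clock"],"tip",tip,"F",o["force"])
    for th in ths: print(th,m.T@(tipC(th,m)-tip))
E
python3 - <<'E'
from arc import *
p,m,o=M();print(tipC(0,m)-[0,0,.003],M()[0]+.178*m[:,2]);t=tipC(0,m)-[0,0,.004]-p-.178*m[:,2];print("insert",m.T@t)
E
```

```text
[ 0.5135 -0.0741  0.0197] [ 0.5033 -0.1436  0.0415]
insert [ 0.0361 -0.0092  0.0638]
```

```bash
python3 -m inch '.012 -.003 .02 0 .02; .02 -.005 .034 0 .02; .029 -.007 .048 0 .02; .037 -.008 .061 0 .02; .037 -.008 .061 0 .02'
python3 - <<'E'
from arc import *
b=snap("side","s8")
cv2.imwrite("pics/crop8.png",cv2.resize(b[190:310,260:400][:,:,::-1],None,fx=5,fy=5,interpolation=cv2.INTER_CUBIC))
tab([0,10,20,30,40,50,60,70,80,90,100,110,116])
E
```

```text
clock: 27.7
position: [0.4781, -0.188, 0.1505]
ee_rot: [-2.048, -1.583, -0.824]
force: [-1.1, -0.4, -0.8]
width: 0.216
gripper_force: 0.0
clock 27.75 tip [ 0.513  -0.0737  0.0199] F [-0.1656  0.0083  0.0568]
0 [ 0.0017  0.0007 -0.0023]
10 [ 0.0239  0.0013 -0.0225]
20 [ 0.0492  0.0014 -0.0385]
30 [ 0.0769  0.001  -0.05  ]
40 [ 0.1061  0.0002 -0.0565]
50 [ 0.1352 -0.001  -0.0578]
60 [ 0.1619 -0.0024 -0.0543]
70 [ 0.1875 -0.0042 -0.0462]
80 [ 0.2113 -0.0062 -0.0339]
90 [ 0.2326 -0.0084 -0.0175]
100 [ 0.2507 -0.0108  0.0023]
110 [ 0.2651 -0.0132  0.0249]
116 [ 0.2718 -0.0146  0.0396]
```

View pics/crop8.png

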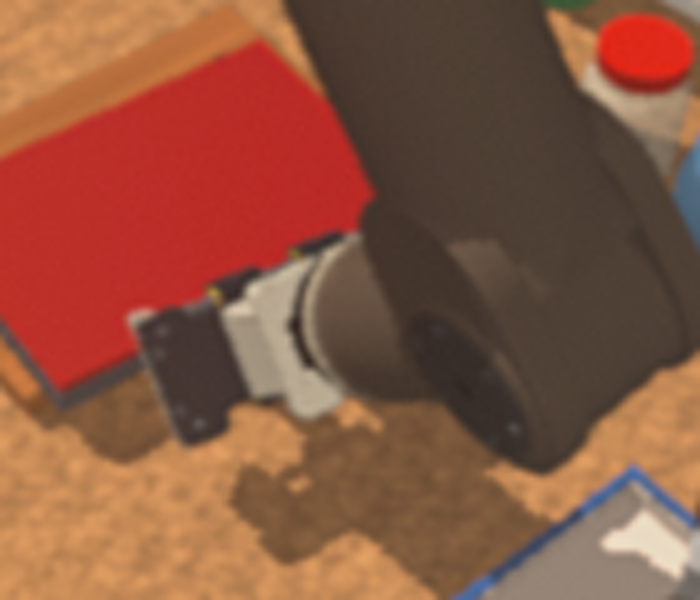

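Fingers are under the lip with no contact force. Lifting the first 10 degrees.

```bash
python3 -m inch '.004 0 -.005 0 .02; .008 0 -.009 0 .02; .013 0 -.014 0 .02; .018 .001 -.018 0 .02; .024 .001 -.0225 0 .02' | grep -E "clock|pos|force"
python3 - <<'E'
from arc import *
p,m,o=M();print(o["force"],o["ft_torque"],p+.178*m[:,2])
a=arm.get_image("side");arm.get_image("top")
for c in("side","top"): print([(c,np.round(d["point"],1),round(d["conf"],2)) for d in arm.place_of(c,"lid_lip")[:2]])
for th in(0,5,10,15): L=H-.172*np.cos(np.radians(th))*u+.172*np.sin(np.radians(th))*Z;print(th,proj("side",L),proj("top",L))
E
```

```text
clock: 28.25
position: [0.4778, -0.1886, 0.1838]
force: [-3.1, -5.1, -3.4]
gripper_force: 3.5
[-3.1447 -5.1333 -3.4035] [-2.3136  0.8312  0.3277] [ 0.5131 -0.0736  0.0526]
[('side', array([237.5, 310.4]), 0.86)]
[('top', array([209.5, 303.9]), 0.71)]
0 [249.3926 310.3781] [209.6086 305.3191]
5 [245.8713 310.4426] [209.0161 305.5738]
10 [242.0289 310.2403] [208.336 305.431]
15 [237.8962 309.767 ] [207.5705 304.8775]
```

```bash
python3 -m inch '.006 0 -.005 0 .02; .012 0 -.009 0 .02; .019 0 -.013 0 .02; .025 0 -.016 0 .02; .032 0 -.0195 0 .02' | grep -E "clock|pos|force"
python3 -m inch '.007 0 -.003 0 .02; .014 0 -.0055 0 .02; .021 0 -.008 0 .02; .028 0 -.01 0 .02; .035 0 -.0115 0 .02' | grep -E "clock|pos|force"
python3 - <<'E'
from arc import *
p,m,o=M();print(o["force"],p+.178*m[:,2])
a=snap("side","s9");arm.get_image("top")
for c in("side","top"):
    for q in("lid_lip","hinge_mid"): print([(c,q,np.round(d["point"],1),round(d["conf"],2)) for d in arm.place_of(c,q)[:2]])
for th in(20,30,35,40): L=H-.172*np.cos(np.radians(th))*u+.172*np.sin(np.radians(th))*Z;print(th,proj("side",L),proj("top",L))
print("H",proj("side",H),proj("top",H))
tab([30,35,40,50,60,70,80,90,100,110,116])
E
```

```text
clock: 28.95
position: [0.4797, -0.1783, 0.2202]
force: [-4.3, -6.8, -2.6]
gripper_force: 3.5
clock: 29.45
position: [0.4837, -0.1604, 0.2526]
force: [-3.0, -6.0, -0.9]
gripper_force: 2.8
[-3.0114 -6.0054 -0.8706] [ 0.519  -0.0452  0.1215]
[('side', 'lid_lip', array([217.1, 306.7]), 0.65)]
[('side', 'hinge_mid', array([213.8, 277.2]), 0.74), ('side', 'hinge_mid', array([312.8, 395.8]), 0.45)]
[('top', 'lid_lip', array([204.2, 297. ]), 0.74)]
[('top', 'hinge_mid', array([200.5, 250.9]), 0.66)]
20 [233.5088 309.022 ] [206.7231 303.9033]
30 [224.1342 306.7309] [204.8018 300.6718]
35 [219.2391 305.2008] [203.7405 298.415 ]
40 [214.2716 303.4313] [202.6223 295.7394]
H [214.1951 278.4358] [199.5771 253.8201]
clock 29.75 tip [ 0.5192 -0.0451  0.1214] F [-2.0419 -4.5129 -1.3096]
30 [-0.0133 -0.0002  0.0049]
35 [ 0.0012 -0.0006  0.001 ]
40 [ 0.0159 -0.001  -0.0016]
50 [ 0.045  -0.0022 -0.003 ]
60 [ 0.0717 -0.0037  0.0005]
70 [ 0.0973 -0.0055  0.0085]
80 [ 0.1211 -0.0076  0.0209]
90 [ 0.1425 -0.0099  0.0372]
100 [ 0.1606 -0.0123  0.057 ]
110 [ 0.175  -0.0147  0.0796]
116 [ 0.1817 -0.0162  0.0942]
```

```bash
python3 -m inch '.008 0 -.001 0 .02; .016 -.001 -.002 0 .02; .024 -.001 -.003 0 .02; .032 -.002 -.003 0 .02; .04 -.002 -.003 0 .02' | grep -E "clock|pos|force"
python3 -m inch '.008 0 .001 0 .02; .016 -.001 .002 0 .02; .024 -.001 .003 0 .02; .032 -.0015 .004 0 .02; .04 -.002 .006 0 .02' | grep -E "clock|pos|force"
python3 - <<'E'
from arc import *
p,m,o=M();print(o["joints"])
a=snap("side","s10");arm.get_image("top")
for c in("side","top"):
    for q in("lid_lip","hinge_mid"): print([(c,q,np.round(d["point"],1),round(d["conf"],2)) for d in arm.place_of(c,q)[:2]])
for th in(50,60,65,70): L=H-.172*np.cos(np.radians(th))*u+.172*np.sin(np.radians(th))*Z;print(th,proj("side",L),proj("top",L))
tab([60,70,80,90,100,110,116])
E
```

```text
clock: 30.25
position: [0.4886, -0.133, 0.2819]
force: [-1.6, -5.9, -0.8]
gripper_force: 2.3
clock: 30.75
position: [0.495, -0.0994, 0.3041]
force: [-0.3, -4.3, -1.7]
gripper_force: 2.2
[-0.1668  0.5184  0.7173  2.0623 -1.144   1.2693  0.9762]
[]
[('side', 'hinge_mid', array([215.1, 275. ]), 0.89)]
[('top', 'lid_lip', array([198.6, 276.5]), 0.97)]
[('top', 'hinge_mid', array([199.7, 255.9]), 0.88)]
50 [204.3289 299.245 ] [200.2533 289.1917]
60 [194.7272 294.3445] [197.7816 281.2076]
65 [190.1816 291.6912] [196.538  276.7589]
70 [185.869  288.9406] [195.3071 272.0609]
clock 31.05 tip [0.5303 0.0152 0.1725] F [ 0.1756 -5.0383  1.6104]
60 [-0.008   0.0002 -0.0031]
70 [ 0.0176 -0.0016  0.0049]
80 [ 0.0414 -0.0037  0.0173]
90 [ 0.0627 -0.006   0.0336]
100 [ 0.0809 -0.0084  0.0534]
110 [ 0.0953 -0.0108  0.076 ]
116 [ 0.1019 -0.0123  0.0907]
```

```bash
python3 -m inch '.008 0 .001 0 .02; .0155 -.001 .004 0 .02; .023 -.002 .0075 0 .02; .03 -.003 .011 0 .02; .037 -.003 .0145 0 .02' | grep -E "clock|pos|force"
python3 -m inch '.0065 -.001 .0045 0 .02; .013 -.0015 .009 0 .02; .0195 -.002 .014 0 .02; .0255 -.003 .019 0 .02; .0255 -.003 .019 0 .02' | grep -E "clock|pos|force"
python3 - <<'E'
from arc import *
p,m,o=M();print(o["joints"])
a=snap("side","s11");arm.get_image("top")
for c in("side","top"):
    for q in("lid_lip","hinge_mid"): print([(c,q,np.round(d["point"],1),round(d["conf"],2)) for d in arm.place_of(c,q)[:2]])
for th in(80,85,90,95): L=H-.172*np.cos(np.radians(th))*u+.172*np.sin(np.radians(th))*Z;print(th,proj("side",L),proj("top",L))
tab([90,100,105,110,113,116,119,122])
E
```

```text
clock: 31.55
position: [0.5016, -0.0623, 0.3179]
force: [1.9, -3.2, -2.6]
gripper_force: 1.9
clock: 32.05
position: [0.5069, -0.0304, 0.3209]
force: [2.4, -3.4, 0.2]
gripper_force: 1.5
[-0.3075  0.4602  0.7017  2.0818 -1.1823  1.1911  0.8618]
[]
[('side', 'hinge_mid', array([217.9, 278.9]), 0.76)]
[('top', 'lid_lip', array([192.1, 252.1]), 0.93)]
[('top', 'hinge_mid', array([202.2, 255.1]), 0.59)]
80 [178.1085 283.2666] [192.9376 262.1107]
85 [174.7314 280.4027] [191.8258 256.9649]
90 [171.7283 277.5596] [190.7797 251.7802]
95 [169.121  274.7649] [189.8111 246.6143]
clock 32.35 tip [0.542  0.0833 0.1899] F [ 0.8706 -2.6728  0.8973]
90 [0.0003 0.0003 0.    ]
100 [ 0.0184 -0.0021  0.0198]
105 [ 0.0261 -0.0033  0.0308]
110 [ 0.0328 -0.0046  0.0424]
113 [ 0.0363 -0.0053  0.0497]
116 [ 0.0394 -0.006   0.0571]
119 [ 0.0422 -0.0067  0.0647]
122 [ 0.0445 -0.0075  0.0724]
```

```bash
python3 -m inch '.005 -.001 .005 0 .02; .01 -.001 .010 0 .02; .0145 -.002 .015 0 .02; .0185 -.002 .02 0 .02; .0225 -.003 .0255 0 .02' | grep -E "clock|pos|force"
python3 -m inch '.004 -.001 .0055 0 .02; .0075 -.001 .0115 0 .02; .011 -.002 .018 0 .02; .0138 -.0025 .0245 0 .02; .0138 -.0025 .0245 0 .02' | grep -E "clock|pos|force"
python3 - <<'E'
from arc import *
p,m,o=M();tip=p+.178*m[:,2]
arm.get_image("top")
print([(np.round(d["point"],1),round(d["conf"],2)) for d in arm.place_of("top","lid_lip")[:2]])
C=tip+.0095*m[:,0]-H;print("finger angle",np.degrees(np.arctan2(C[2],-C@u)),np.hypot(C[2],C@u))
for th in(105,110,115): L=H-.172*np.cos(np.radians(th))*u+.172*np.sin(np.radians(th))*Z;print(th,proj("side",L),proj("top",L))
E
python3 -m inch '0 0 -.01 0 .02; 0 0 -.03 0 .02; 0 0 -.06 0 .02; 0 0 -.1 0 .02; 0 0 -.1 0 .02' | grep -E "clock|pos|force"
python3 - <<'E'
from arc import *
a=snap("side","s12");b=snap("top","t12")
for c in("side","top"):
    for q in("lid_lip","hinge_mid","scoop","notebook"): print([(c,q,np.round(d["point"],1),round(d["conf"],2)) for d in arm.place_of(c,q)[:2]])
cv2.imwrite("pics/crop12.png",cv2.resize(np.hstack([a[140:280,220:360],b[140:280,220:360]])[:,:,::-1],None,fx=2.85,fy=2.85,interpolation=cv2.INTER_CUBIC))
E
```

```text
clock: 32.85
position: [0.5131, 0.0023, 0.3171]
force: [0.0, -2.5, 0.9]
gripper_force: 1.4
clock: 33.35
position: [0.5179, 0.0292, 0.3082]
force: [-0.2, -2.4, 1.1]
gripper_force: 1.1
[(array([187.7, 230.8]), 0.78)]
finger angle 113.6673371284662 0.15469485319656037
105 [165.1533 269.4222] [188.1471 236.5669]
110 [163.8089 266.9197] [187.4689 231.7945]
115 [162.8931 264.5564] [186.9017 227.2569]
clock: 33.95
position: [0.4978, -0.0412, 0.3859]
force: [0.0, 0.5, 0.0]
gripper_force: 0.0
[('side', 'lid_lip', array([163.8, 270.7]), 0.66), ('side', 'lid_lip', array([189.1, 208.3]), 0.65)]
[('side', 'hinge_mid', array([216.4, 276.9]), 0.84)]
[('side', 'scoop', array([250.9, 308.7]), 0.59)]
[]
[]
[('top', 'hinge_mid', array([199.1, 251.9]), 0.57)]
[('top', 'scoop', array([210.1, 302.4]), 0.56)]
[('top', 'notebook', array([206.2, 277.7]), 0.98)]
```

View pics/crop12.png

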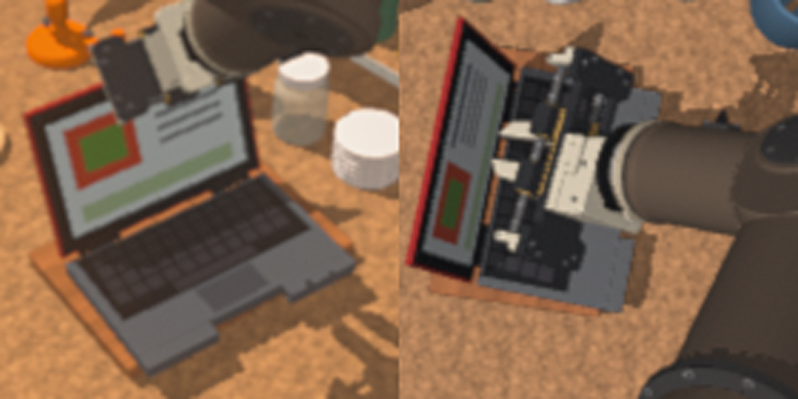

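The lid stands open (side crop, screen at (150,150)) and the fingers are clear. I've used my last picture view, so from here I measure numerically. I'll back off and fit the lid angle to the silhouettes from both cameras.

```bash
python3 -m inch '-.02 .003 -.041 0 .02; -.04 .007 -.082 0 .02; -.06 .01 -.123 0 .02; -.08 .013 -.164 0 .02; -.1 .016 -.205 0 .02' | grep -E "clock|pos|force"
cat > lidfit.py <<'E'
from arc import *
from scipy.optimize import minimize
def hull(c,th,h,sh=(420,560)):
    t=np.radians(th);a=-np.cos(t)*u+np.sin(t)*Z;n=np.sin(t)*u+np.cos(t)*Z
    P=[h+r*a+s*.13*v+k*n for r in(0.,.172) for s in(-1,1) for k in(0,.008)]
    q=np.array([proj(c,x)[::-1] for x in P])*8
    im=np.zeros(sh,np.uint8);cv2.fillConvexPoly(im,cv2.convexHull(q.astype(np.int32)),1,shift=3);return im>0
def fit():
    reg={}
    for c in("side","top"):
        arm.get_image(c)
        r=[d for d in arm.silhouettes(c,"lid_lip")]
        if r: reg[c]=max(r,key=lambda d:d["region"].sum() if d["conf"]>.3 else 0)["region"]; print(c,[(round(d["conf"],2),int(d["region"].sum()),np.round(d["point"])) for d in r[:3]])
    def iou(c,th,h):
        m=hull(c,th,h);return (m&reg[c]).sum()/(m|reg[c]).sum()
    for cams in(list(reg),)+tuple([c] for c in reg):
        best=max(((np.mean([iou(c,th,H+du*u+dv*v) for c in cams]),th,du,dv) for th in np.arange(96,120,2) for du in np.arange(-.012,.013,.004) for dv in(-.006,0,.006)))
        print(cams,np.round(best,3))
    for th in range(98,118,2): print(th,[round(max(iou(c,th,H+du*u+best[3]*v) for du in(-.008,-.004,0,.004,.008)),3) for c in reg],[round(iou(c,th,H),3) for c in reg])
    return reg
E
time python3 - <<'E'
from lidfit import *
fit()
for c in("side","top"):print([(c,q,np.round(d["point"],1),round(d["conf"],2)) for q in("lid_lip","hinge_mid") for d in arm.place_of(c,q)[:1]])
print(proj("top",H),proj("side",H))
E
```

```text
clock: 34.95
position: [0.4547, -0.2465, 0.4662]
force: [1.0, -0.6, -0.6]
gripper_force: 0.0
side [(0.78, 3848, array([188., 268.]))]
top [(0.91, 2114, array([192., 241.]))]
['side', 'top'] [  0.92  106.      0.004   0.   ]
['side'] [  0.91  106.      0.004   0.006]
['top'] [  0.943 108.      0.      0.   ]
98 [np.float64(0.831), np.float64(0.624)] [np.float64(0.768), np.float64(0.574)]
100 [np.float64(0.863), np.float64(0.708)] [np.float64(0.795), np.float64(0.655)]
102 [np.float64(0.893), np.float64(0.796)] [np.float64(0.823), np.float64(0.736)]
104 [np.float64(0.909), np.float64(0.876)] [np.float64(0.854), np.float64(0.814)]
106 [np.float64(0.906), np.float64(0.933)] [np.float64(0.879), np.float64(0.902)]
108 [np.float64(0.906), np.float64(0.943)] [np.float64(0.893), np.float64(0.943)]
110 [np.float64(0.893), np.float64(0.899)] [np.float64(0.893), np.float64(0.888)]
112 [np.float64(0.882), np.float64(0.845)] [np.float64(0.882), np.float64(0.833)]
114 [np.float64(0.867), np.float64(0.799)] [np.float64(0.867), np.float64(0.784)]
116 [np.float64(0.854), np.float64(0.76)] [np.float64(0.852), np.float64(0.741)]
[('side', 'lid_lip', array([160.9, 268.5]), 0.9), ('side', 'hinge_mid', array([234.9, 293.6]), 0.63)]
[('top', 'lid_lip', array([187.1, 233.9]), 0.97), ('top', 'hinge_mid', array([202.8, 256.4]), 0.57)]
[199.5771 253.8201] [214.1951 278.4358]
real	0m6.878s
user	0m2.549s
sys	0m0.183s
```

Lid rests at about 107 degrees after a push to 113.7, so it springs back about 6.7 degrees. I'll push again to about 117 at the finger.

```bash
python3 -m inch '.011 -.002 .0465 0 .02; .022 -.004 .093 0 .02; .033 -.006 .1395 0 .02; .0445 -.008 .186 0 .02; .0555 -.0103 .2326 0 .02' | grep -E "clock|pos|force"
python3 -m inch '.011 -.002 .0465 0 .02; .02 -.003 .0555 0 .02; .03 -.0045 .064 0 .02; .039 -.0055 .072 0 .02; .0478 -.0064 .0803 0 .02' | grep -E "clock|pos|force"
python3 -m inch '0 0 0 0 .02; 0 0 0 0 .02' | grep -E "clock|pos|force"
python3 - <<'E'
from arc import *
arm.get_image("top")
for i in range(3):
    p,m,o=M();tip=p+.178*m[:,2];C=tip+.0095*m[:,0]-H;print("finger angle",np.degrees(np.arctan2(C[2],-C@u)),np.hypot(C[2],C@u),o["force"]);
    print([(np.round(d["point"],1),round(d["conf"],2)) for d in arm.place_of("top","lid_lip")[:1]])
E
```

```text
clock: 35.85
position: [0.501, -0.0493, 0.3308]
force: [1.4, 0.1, 0.3]
gripper_force: 0.0
clock: 36.35
position: [0.5197, 0.0352, 0.3057]
force: [-0.6, -2.5, -1.1]
gripper_force: 1.2
clock: 36.55
position: [0.5196, 0.0352, 0.3057]
force: [0.2, -0.8, 2.7]
gripper_force: 1.0
finger angle 116.05340453840273 0.1549005476898571 [ 0.1607 -0.5102  2.478 ]
[(array([187. , 225.1]), 0.97)]
finger angle 116.05225203810043 0.15473677204894962 [1.19   0.1161 1.3564]
[(array([187. , 225.1]), 0.97)]
finger angle 116.08699146226091 0.15456536233988746 [-0.7991 -1.7595  2.2998]
[(array([187. , 225.1]), 0.97)]
```

```bash
python3 -m inch '.0008 0 .0016 0 .02; .0008 0 .0016 0 .02' | grep -E "clock|pos|force"
python3 -m inch '-.007 .001 -.007 0 .02; -.017 .002 -.017 0 .02; -.037 .004 -.034 0 .02; -.045 .006 -.08 0 .02; -.055 .008 -.125 0 .02' | grep -E "clock|pos|force"
python3 -m inch '-.01 .002 -.046 0 .02; -.02 .004 -.093 0 .02; -.031 .006 -.139 0 .02; -.042 .008 -.185 0 .02; -.042 .008 -.185 0 .02' | grep -E "clock|pos|force"
python3 - <<'E'
from lidfit import *
fit()
pt={c:arm.place_of(c,"lid_lip")[0]["point"] for c in("side","top")};print(pt)
L,g=tri(pt["top"],pt["side"]);r=L-H;print("lip tri angle",np.degrees(np.arctan2(r[2],-r@u)),np.linalg.norm(r),g)
for q in("notebook","scoop"):
  for c in("side","top"): print(c,q,[np.round(d["point"],1) for d in arm.place_of(c,q)[:1]])
E
```

```text
clock: 36.95
position: [0.5199, 0.0372, 0.3042]
force: [1.1, -1.7, 1.2]
gripper_force: 1.1
clock: 37.45
position: [0.4919, -0.0871, 0.3593]
force: [1.8, -0.9, -0.2]
gripper_force: 0.0
clock: 37.95
position: [0.454, -0.2436, 0.4703]
force: [-0.1, 0.4, 0.8]
gripper_force: 0.0
side [(0.89, 3907, array([186., 267.]))]
top [(0.63, 2370, array([194., 239.]))]
['side', 'top'] [  0.927 110.      0.004   0.   ]
['side'] [  0.904 110.      0.004   0.   ]
['top'] [  0.949 110.      0.004   0.   ]
98 [np.float64(0.792), np.float64(0.55)] [np.float64(0.732), np.float64(0.495)]
100 [np.float64(0.821), np.float64(0.623)] [np.float64(0.758), np.float64(0.566)]
102 [np.float64(0.848), np.float64(0.701)] [np.float64(0.783), np.float64(0.635)]
104 [np.float64(0.873), np.float64(0.771)] [np.float64(0.812), np.float64(0.702)]
106 [np.float64(0.898), np.float64(0.847)] [np.float64(0.836), np.float64(0.779)]
108 [np.float64(0.901), np.float64(0.919)] [np.float64(0.852), np.float64(0.847)]
110 [np.float64(0.904), np.float64(0.949)] [np.float64(0.876), np.float64(0.917)]
112 [np.float64(0.899), np.float64(0.939)] [np.float64(0.894), np.float64(0.939)]
114 [np.float64(0.891), np.float64(0.894)] [np.float64(0.891), np.float64(0.891)]
116 [np.float64(0.877), np.float64(0.855)] [np.float64(0.877), np.float64(0.842)]
{'side': [162.4, 265.7], 'top': [188.2, 229.0]}
lip tri angle 111.77887118129998 0.17589636476465031 0.0035465276479013197
side notebook [array([235.7, 293.3])]
top notebook [array([207.2, 278. ])]
side scoop [array([246.5, 310.8])]
top scoop [array([209.4, 304.5])]
```

The lid rests at about 110–111 degrees and the notebook hasn't moved. The arm is clear of everything, so I'm handing in.

```bash
python3 -c "
from cell import arm
print(arm.sign_off())"
```

```text
the job is handed in; nothing more can be done
None
```

I set the key down upright in the tray, opened the lid to about 110–111 degrees by my camera fit with the notebook still in place, and handed the job in at about 38 s; no verdict came back.

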